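# Load the bench mixer and count its selector to speed three

## Task

Take the orange cartridge out of the stock rack by its narrow ends and stand it on the free bench to change your grip, then hold it by its broad faces and lower it fully down into the pocket of the bench mixer. Then turn the mixer's black selector back anticlockwise to its end stop (off), and from there clockwise exactly three clicks to speed three, and let go. Leave the blue cartridge in the rack and do not disturb the other things on the bench.

Things in the scene. Friction and masses are not known exactly. Their poses are not given: they have to be found in the camera images.
- cartridge_orange: Cartridge to load: upright white block with orange band and two orange caps, loose, 0.1-0.2 kg, 56 mm (own x) by 40 (own y), 92 tall; sides straight up to 78 mm, narrower above. Origin: centre of underside; z up. Starts in either rack slot. Narrow ends face own +-x (grasp 56 mm wide), broad faces own +-y (grasp 40 mm wide). Same either way round.
- cartridge_blue: A second cartridge of the same shape with blue band and caps, in the other slot of the rack; leave it there.
- stock_rack: Grey fixed rack, 75 mm (own x) by 111 (own y), origin under its centre. Two slots at own y = +-26 mm, floor 12 mm above the bench; cartridges stand with axes along the rack's. Walls beside the broad faces, 2.5 mm off, reach 82 mm above the bench, so take a cartridge by its narrow ends, where only a lip 28 mm above the bench stands at own x = +-35 mm.
- mixer: Bench mixer, fixed: white housing 130 mm (own x) by 220 (own y), top 60 mm above the bench; origin under its centre; own -x faces the robot. Cartridge pocket in its left half seen from the robot, black selector in its right half. The bench round the point 0.43 m from the base axis, 12 degrees to the right of straight ahead, is free for putting down.
- bay_floor (a point): Centre of the pocket's floor, 30 mm above the bench, 30 below the housing's top; axes as the mixer's. Pocket 63 mm (own x) by 47 (own y): the cartridge's 56 mm goes along own x, either way round. Guide plates at both own x ends, 8 mm thick, reach 115 mm above the bench (seated cartridge: 122), so hold it by its broad faces, where all is open above the housing.
- selector (a joint): Selector angle, rad: 0 at the end stop (off), growing clockwise seen from above, to 2.1. Clicks every 0.35 rad (20 degrees): 0.35, 0.70, 1.05 (third click, speed three), 1.40, 1.75, 2.10. A sprung detent pulls it into the nearest click when let go; turning takes about 0.15 N m. Starts at the first to fourth click.
- selector_grip (a point): Grip point on the selector's upright axis, 90 mm above the bench. Black bar 64 mm long, 14 wide, top 99 mm above the bench, on a black disc of 72 mm diameter with top 70 mm above the bench. Own x runs along the bar to its white-lined pointer end and turns with it; z up. Red tick and pin on the housing mark the stop (60 deg left of mixer +x), black ticks the clicks.
- petri_1: Bystander: flat closed petri dish, 91 mm across, 16 mm high, in front of the mixer's selector side; origin under its centre.
- slide_box: Bystander: dark slide box with a lid, 46x107x34 mm, at the bench's front right; origin under its centre.
- cotton_jar: Bystander: glass jar with steel lid, 83 mm across, 127 mm tall, behind the rack; origin under its centre.
- spray_bottle: Bystander: clear spray bottle with blue head, 58x79 mm, 286 mm tall, behind rack and mixer; origin under its centre.
- erlenmeyer: Bystander: stoppered conical flask, 69 mm across, 143 mm tall, behind the mixer; origin under its centre.
- wash_bottle: Bystander: white wash bottle with red cap, 72x113 mm, 216 mm tall, behind and right of the mixer; origin under its centre.
- beaker_2: Bystander: small glass beaker, 53 mm across, 64 mm tall, right of the mixer; origin under its centre.
- tape_1: Bystander: roll of tape lying flat, 96 mm across, 25 mm high, right of the mixer; origin under its centre.

How it is judged:
By the outcome, as a careful person would: the job done as asked, in the order asked, and still so for the second after the job is handed in, with the robot touching nothing.
It also fails if it takes over 58 s, if anything falls off the work surface, if the arm or the gripper's body presses on something with over 40 N, if the wrist force passes 120 N, or if a joint passes its speed limit or range.

## Robot

A 6-joint arm with a two-finger parallel gripper is mounted at the origin on a cart in front of the work surface, level with it; the furniture and walls round the work are solid. World frame = base frame: x ahead of the robot, y to its left, z up, the work surface at z = 0. Lengths are in m, angles in rad, forces in N, time in s.
With the tool pointing down it reaches from about 0.375 to 0.9 m from the base axis. Payload 3.1 kg.
Tool frame: the origin (TCP) lies on the centre line of the jaws, within the pads' length; the fingertips stand 17 mm ahead of it and the grasp point (between the pads) lies 2 mm behind it; y points along the fingers, z is the direction in which the jaws open and shut, and the axes are right-handed (so a half turn about y gives the same grasp; the last joint's range is limited). The gripper opens to 85 mm and grips with 20 to 120 N. Pads are 22 mm wide; open, the fingers measure 114 mm over their backs; the gripper's body (76 mm by 85 mm) begins 54 mm behind the grasp point. The pads swing forward as they close: fully open they stand 13 mm farther back than shut.
Start: joints at [-1.313, 0.527, 1.433, -0, 1.181, -0.178], TCP at [0.264, -0.567, 0.226] pointing down, gripper open.
Joint ranges: [-3.08, 3.08], [-0.75, 2.2], [0.22, 2.44], [-1.43, 4.57], [0, 2.65], [-2.85, 2.85]. Speed limits (rad/s): [2.79, 2.79, 3.14, 3.14, 3.14, 3.14].

## Interface

Orientations are given as a unit quaternion [x, y, z, w].
In Python, from station import manip gives the robot as it stands.
- The arm moves only by the shell command python3 -m handwheel 'ROWS' [FORCE]. ROWS is JSON, one flat list of numbers, 7 for each row, row after row: the shift along the tool's x, y, z in cm, then the turn, a rotation vector about the tool's x, y, z in rad, then the finger opening in cm, from 0 to 8.54. A call has 1 to 10 rows; each row is the pose to reach, as a shift and turn from the pose commanded when the call began, along the tool's axes at that moment; what a row does not reach only later rows make up. A row lasts 1/12 s, in which the tool goes at most 41.7 mm and 7.16 degrees, less where a joint would pass 70% of its speed; a pose out of reach is approached as far as the arm can. A call with a gripper value outside its range is refused whole. The fingers move at their own pace and stop on an object; FORCE is the grip in N (left out, the last holds). Time passes only in rows, so rows that repeat a pose let the fingers close. It gives the time, the measured TCP pose, the force and the opening at its end, in the units of the state.
- manip.sense(): the state, without advancing time (a new reading comes with each control period).
- manip.snapshot(name): name is "side" or "top" or "wrist"; returns a dict with "frame" (384x512x3 uint8, red, green, blue), "depth" (384x512 float32, m along the optical axis (not along the pixel's ray), 0 where there is no reading), "camera_matrix" (3x3 intrinsics, pixels), "rvec" (rotation vector, rad) and "tvec" (3), from world to camera coordinates, as OpenCV has them. Camera axes: x right, y down, z forward; pixel columns grow to the right and rows downward; lengths in m; the calibration is good to about 2 mm. A picture is of the moment at which its call begins.
- manip.sign_off(): hands the job in, once; it reports no verdict.
The state is a dict: "t": time; "q": joint angles; "qd": joint speeds; "tau": joint torques, N m; "tcp_pos": TCP position; "tool_rot": TCP orientation; "force": force on the tool from outside, world axes, zero at the start; "ft_torque": the same for the moment, N m; "finger_gap": opening from 0.0 (shut) to 1.0 (fully open).
Only numpy, scipy, OpenCV 4.12 (cv2) and the standard library are available. Lean on these libraries where they do the work, as an engineer would, in place of code of your own. Each camera call takes 0.05 s, during which the arm holds its last target.

## Working session

There is one attempt and no reset: what is moved stays moved. The work goes in short steps, Python scripts to look and compute and a shell command to move; the robot and the scene stay as the last step left them, time stands still between calls to the robot, and variables do not carry over. Pictures are saved under pics/ and viewed, and the job is handed in when it is done.

```bash
ls; mkdir -p pics; cat > h.py <<'E'
import numpy as np, cv2, json
from scipy.spatial.transform import Rotation as R
from station import manip
def snap(name,tag):
    d=manip.snapshot(name)
    cv2.imwrite(f'pics/{tag}.png',cv2.cvtColor(d['frame'],cv2.COLOR_RGB2BGR))
    np.savez(f'pics/{tag}.npz',**d)
    return d
def cloud(d):
    K=d['camera_matrix'];z=d['depth'];h,w=z.shape
    u,v=np.meshgrid(np.arange(w),np.arange(h))
    p=np.stack([(u-K[0,2])/K[0,0]*z,(v-K[1,2])/K[1,1]*z,z],-1)
    Rm=cv2.Rodrigues(d['rvec'])[0]
    return (p-np.ravel(d['tvec']))@Rm
def st():
    s=manip.sense()
    r=R.from_quat(s['tool_rot']).as_matrix()
    print('t',round(s['t'],2),'tcp',np.round(s['tcp_pos'],4),'F',np.round(s['force'],1),'gap',s['finger_gap'])
    print('q',np.round(s['q'],3));print(np.round(r,4))
    return s,r
E
python3 - <<'E'
from h import *
st()
for n in ['side','top','wrist']:
    d=snap(n,n+'0'); print(n,-cv2.Rodrigues(d['rvec'])[0].T@np.ravel(d['tvec']))
E
```

```text
pics
t 0.0 tcp [ 0.2637 -0.5659  0.225 ] F [-0.6  0.4 -0.9] gap 0.9963804805336314
q [-1.314  0.528  1.434  0.     1.181 -0.179]
[[-9.065e-01 -5.000e-04  4.221e-01]
 [-4.221e-01  2.200e-03 -9.065e-01]
 [-4.000e-04 -1.000e+00 -2.200e-03]]
side [ 0.52704699 -1.15550884  0.76467529]
top [ 0.49414498 -0.27234864  1.07997455]
wrist [ 0.32709876 -0.53562192  0.37285397]
```

View pics/side0.png

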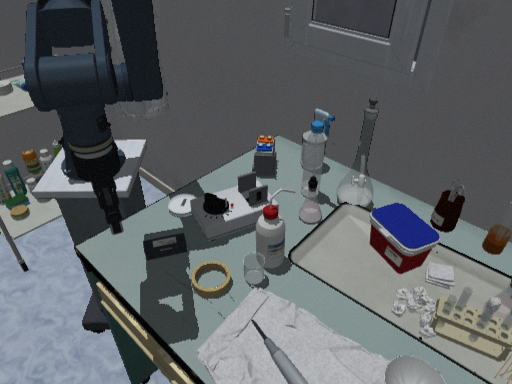

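View pics/top0.png

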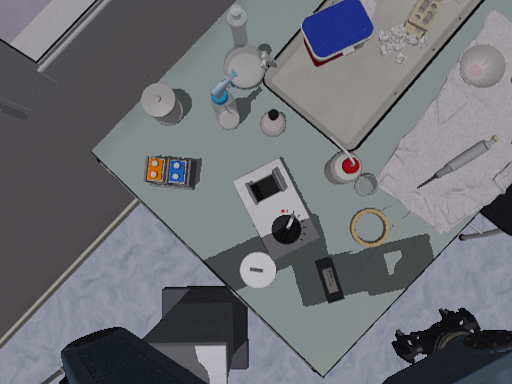

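View pics/wrist0.png

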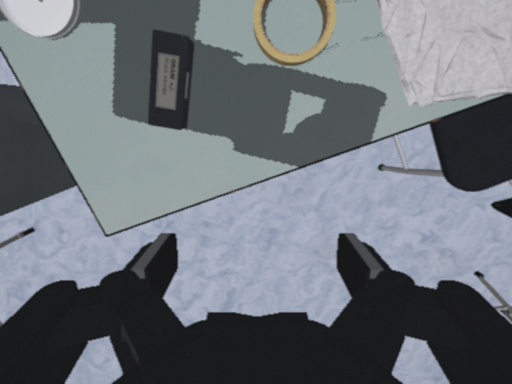

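```bash
python3 - <<'E'
from h import *
d=dict(np.load('pics/top0.npz'));P=cloud(d);f=d['frame'].astype(int)
print(cv2.Rodrigues(d['rvec'])[0])
r,g,b=f[...,0],f[...,1],f[...,2]
box=np.zeros(r.shape,bool);box[145:195,135:200]=1
for n,m in [('or',(r>200)&(g>80)&(g<190)&(b<90)),('bl',(b>130)&(r<90))]:
    m=m&box; q=P[m&(P[...,2]>0.03)]; print(n,m.sum(),q.mean(0),q.min(0),q.max(0))
for (u,v) in [(157,168),(179,170),(270,188),(287,230),(258,270),(245,180),(283,160),(330,280),(160,105),(228,110),(272,122),(300,250)]:
    print((u,v),np.round(P[v,u],3))
im=cv2.cvtColor(d['frame'],cv2.COLOR_RGB2BGR)
c=im[140:290,130:340];cv2.imwrite('pics/topz.png',cv2.resize(c,None,fx=3.8,fy=3.8,interpolation=cv2.INTER_CUBIC))
E
```

```text
[[-0.02205258 -0.99928028 -0.03086442]
 [-0.99868563  0.02344717 -0.04557676]
 [ 0.04626764  0.02981877 -0.99848392]]<stdin>:7: RuntimeWarning: Mean of empty slice.
  ret = um.true_divide(
Traceback (most recent call last):
ValueError: zero-size array to reduction operation minimum which has no identity
```

```bash
python3 - <<'E'
from h import *
d=dict(np.load('pics/top0.npz'));P=cloud(d);f=d['frame'].astype(int)
im=cv2.cvtColor(d['frame'],cv2.COLOR_RGB2BGR)
c=im[140:290,130:340];cv2.imwrite('pics/topz.png',cv2.resize(c,None,fx=3.8,fy=3.8,interpolation=cv2.INTER_CUBIC))
for (u,v) in [(150,168),(157,168),(179,170),(270,188),(287,230),(258,270),(245,180),(283,160),(330,280),(160,105),(228,110),(272,122),(300,250)]:
    print((u,v),np.round(P[v,u],3),f[v,u],d['depth'][v,u])
E
```

```text
(150, 168) [0.596 0.002 0.096] [187 101   0] 0.9952412
(157, 168) [ 0.595 -0.015  0.096] [189 103   0] 0.9948965
(179, 170) [ 0.589 -0.067  0.096] [ 33  88 169] 0.9927185
(270, 188) [ 0.545 -0.283  0.03 ] [30 28 28] 1.0504272
(287, 230) [ 0.442 -0.32   0.096] [16 16 16] 0.97825396
(258, 270) [ 0.339 -0.248  0.015] [80 79 81] 1.0565884
(245, 180) [ 0.564 -0.222  0.057] [176 173 178] 1.0258827
(283, 160) [ 0.618 -0.319 -0.004] [73 79 80] 1.0867826
(330, 280) [ 0.314 -0.426  0.031] [101  98  97] 1.0341907
(160, 105) [ 0.742 -0.029  0.115] [157 153 155] 0.98202145
(228, 110) [ 0.707 -0.195  0.19 ] [117 116 118] 0.90060085
(272, 122) [ 0.7   -0.291  0.086] [150 140 144] 1.0010207
(300, 250) [ 0.386 -0.356  0.   ] [69 74 75] 1.0705336
```

View pics/topz.png

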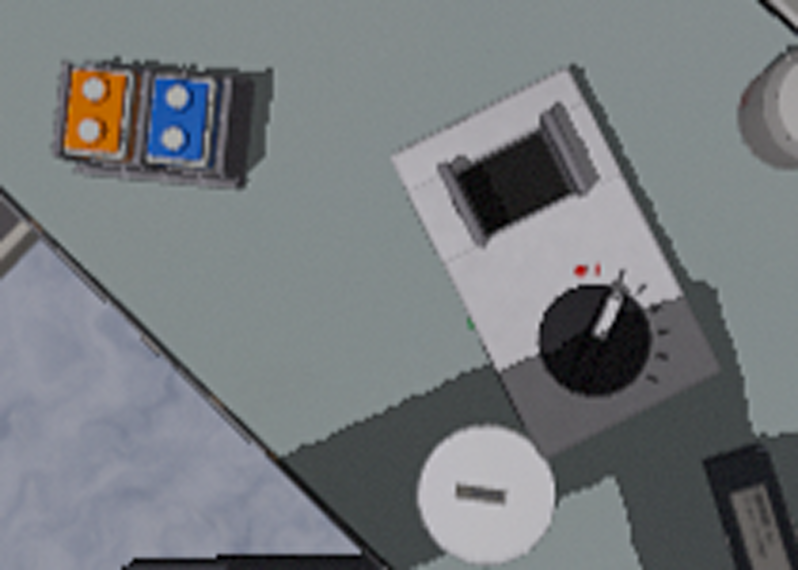

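```bash
python3 -m handwheel '[-22.8,-7.5,-12.1,0,0,0,8.5,-22.8,-7.5,-12.1,0,0,0,8.5,-22.8,-7.5,-12.1,0,0,0,8.5,-22.8,-7.5,-12.1,0,0,0,8.5,-22.8,-7.5,-12.1,0,0,0,8.5,-22.8,-7.5,-12.1,0,0,0,8.5,-22.8,-7.5,-12.1,0,0,0,8.5,-22.8,-7.5,-12.1,0,0,0,8.5]' 30; python3 - <<'E'
from h import *
st()
d=snap('wrist','w1'); print(-cv2.Rodrigues(d['rvec'])[0].T@np.ravel(d['tvec']));print(cv2.Rodrigues(d['rvec'])[0])
E
```

```text
t: 0.82
tcp_pos: [0.4219, -0.3572, 0.3025]
tool_rot: [0.154, -0.69, 0.69, -0.155]
force: [0.4, -0.4, 0.3]
finger_gap: 0.993
t 0.82 tcp [ 0.4219 -0.3572  0.3025] F [ 0.4 -0.4  0.3] gap 0.9928960956577532
q [-0.906  0.346  1.52   0.002  1.274  0.224]
[[-9.043e-01  2.400e-03  4.269e-01]
 [-4.269e-01 -5.000e-04 -9.043e-01]
 [-1.900e-03 -1.000e+00  1.500e-03]]
[ 0.48478731 -0.32624855  0.45035159]
[[ 0.42788297 -0.90383276  0.00158438]
 [-0.87028849 -0.4115284   0.27063319]
 [-0.24395512 -0.1171782  -0.96268124]]
```

View pics/w1.png

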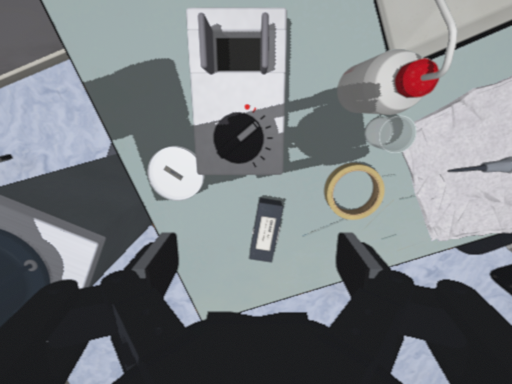

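```bash
cat > mx.py <<'E'
from h import *
def an(tag):
    d=dict(np.load(f'pics/{tag}.npz'));P=cloud(d);f=d['frame'].astype(int)
    ctr=np.array([0.5,-0.29]); near=np.linalg.norm(P[...,:2]-ctr,axis=-1)<0.17
    dist=lambda m: cv2.minAreaRect((P[m][:,:2]*1000).astype(np.float32))
    tab=near&(abs(P[...,2])<0.012); print(tag,'table z',np.median(P[tab][:,2]))
    m=near&(abs(P[...,2]-0.06)<0.008)&(f.sum(-1)>150); 
    lab,n=None,None
    nn,L,S,C=cv2.connectedComponentsWithStats(m.astype(np.uint8)); 
    k=1+np.argmax(S[1:,4]); mm=L==k
    print('housing z',np.median(P[mm][:,2]),mm.sum(),dist(mm))
    m=near&(abs(P[...,2]-0.03)<0.008); nn,L,S,C=cv2.connectedComponentsWithStats(m.astype(np.uint8)); k=1+np.argmax(S[1:,4]); mm=L==k
    print('floor',np.median(P[mm][:,2]),mm.sum(),dist(mm))
    m=near&(P[...,2]>0.105)&(P[...,2]<0.13);print('plates',np.median(P[m][:,2]),m.sum(),dist(m))
    selc=np.linalg.norm(P[...,:2]-[0.442,-0.32],axis=-1)<0.06
    m=selc&(P[...,2]>0.085)&(P[...,2]<0.11);r=dist(m);print('bar',np.median(P[m][:,2]),m.sum(),r)
    m=selc&(P[...,2]>0.063)&(P[...,2]<0.078)&(f.sum(-1)<150);print('disc',np.median(P[m][:,2]),m.sum(),cv2.minEnclosingCircle((P[m][:,:2]*1000).astype(np.float32)),dist(m))
    r_,g,b=f[...,0],f[...,1],f[...,2]
    m=selc&(r_>120)&(g<60)&(b<60);print('red',m.sum(),P[m].mean(0))
import sys
for t in sys.argv[1:]: an(t)
E
python3 mx.py top0 w1
```

```text
top0 table z -0.0015382986032631408
housing z 0.058705845605150256 3392 ((491.60052490234375, -295.3017578125), (219.8510284423828, 130.08847045898438), 25.430282592773438)
floor 0.02901117174291527 459 ((544.7356567382812, -269.8064880371094), (46.0418815612793, 62.592811584472656), 26.25749397277832)
plates 0.11376597990263143 276 ((559.4260864257812, -335.7199401855469), (69.51648712158203, 221.94406127929688), 12.8846435546875)
bar 0.09730276307459639 172 ((442.7916259765625, -318.7874450683594), (14.12022590637207, 64.76284790039062), 65.01715087890625)
disc 0.06899728311687262 493 ((443.2524108886719, -318.5070495605469), 35.0047607421875) ((443.2769775390625, -318.60821533203125), (67.50992584228516, 67.25650024414062), 88.64595031738281)
red 3 [ 0.48742771 -0.31182929  0.06320871]
w1 table z -0.0005699040848097754
housing z 0.05974535025503231 10747 ((494.1005859375, -292.4676513671875), (219.37925720214844, 130.2679443359375), 25.31182098388672)
floor 0.029991855071832916 1555 ((548.3112182617188, -266.0202331542969), (43.6024055480957, 62.07850646972656), 25.48829460144043)
plates 0.11481143941963307 1477 ((561.2872924804688, -334.4201354980469), (71.4916000366211, 224.78643798828125), 12.536491394042969)
bar 0.09863403768722703 537 ((445.2167053222656, -316.4808349609375), (13.992560386657715, 65.03378295898438), 64.66844177246094)
disc 0.06975962052861895 1337 ((444.7303161621094, -317.10186767578125), 34.61429977416992) ((444.4399108886719, -318.02569580078125), (66.17680358886719, 67.12313842773438), 63.08184051513672)
red 13 [ 0.48697962 -0.31749641  0.24237305]
```

```bash
cat >> h.py <<'E'
def go(x,y,z,yawdeg):
    """rows (cm, rad) from measured pose to TCP xyz, tool down, jaw axis yaw"""
    s=manip.sense(); r=R.from_quat(s['tool_rot']).as_matrix()
    a=np.radians(yawdeg); zz=np.array([np.cos(a),np.sin(a),0]); yy=np.array([0,0,-1.]); T=np.stack([np.cross(yy,zz),yy,zz],1)
    d=r.T@(np.array([x,y,z])-s['tcp_pos'])*100
    rv=R.from_matrix(r.T@T).as_rotvec()
    print('shift',np.round(d,2),'rot',np.round(rv,4),'rows',np.ceil(np.linalg.norm(d)/4.17),np.ceil(np.degrees(np.linalg.norm(rv))/7.16))
    print('at',np.round(s['tcp_pos'],4),'jaw yaw',round(np.degrees(np.arctan2(r[1,2],r[0,2])),2),'F',np.round(s['force'],1),'M',np.round(s['ft_torque'],2),'t',round(s['t'],2),'gap',round(s['finger_gap'],3),'q6',round(s['q'][5],2))
E
python3 - <<'E'
from h import *
go(.56,-.05,.28,-5)
E
```

```text
shift [-25.77   2.14 -22.03] rot [-1.2000e-03 -1.0437e+00  6.0000e-04] rows 9.0 9.0
at [ 0.4206 -0.3591  0.3017] jaw yaw -64.8 F [ 0.4 -1.2 -0.2] M [-0.05  0.08 -0.02] t 0.87 gap 0.995 q6 0.22
```

```bash
python3 -m handwheel '[-25.8,2.1,-22,0,-1.044,0,8.5,-25.8,2.1,-22,0,-1.044,0,8.5,-25.8,2.1,-22,0,-1.044,0,8.5,-25.8,2.1,-22,0,-1.044,0,8.5,-25.8,2.1,-22,0,-1.044,0,8.5,-25.8,2.1,-22,0,-1.044,0,8.5,-25.8,2.1,-22,0,-1.044,0,8.5,-25.8,2.1,-22,0,-1.044,0,8.5,-25.8,2.1,-22,0,-1.044,0,8.5,-25.8,2.1,-22,0,-1.044,0,8.5]'; python3 - <<'E'
from h import *
d=snap('wrist','w2');go(.56,-.05,.28,-5)
d=snap('side','s2')
E
```

```text
t: 1.7
tcp_pos: [0.5608, -0.051, 0.2788]
tool_rot: [-0.478, 0.522, -0.521, 0.477]
force: [-0.1, -0.0, -0.7]
finger_gap: 0.992
shift [-0.25 -0.11 -0.06] rot [ 0.0019 -0.0036  0.0007] rows 1.0 1.0
at [ 0.5604 -0.0526  0.2789] jaw yaw -5.21 F [ 0.1 -0.9 -1. ] M [-0.01 -0.    0.  ] t 1.75 gap 0.996 q6 -0.2
```

View pics/w2.png

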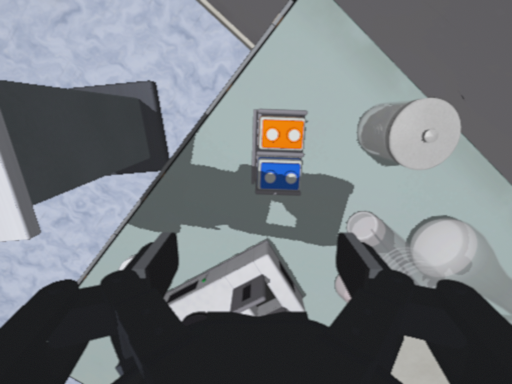

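```bash
cat > rk.py <<'E'
from h import *
import sys
for tag in sys.argv[1:]:
    d=dict(np.load(f'pics/{tag}.npz'));P=cloud(d);f=d['frame'].astype(int)
    r,g,b=f[...,0],f[...,1],f[...,2]
    near=np.linalg.norm(P[...,:2]-[0.59,-0.04],axis=-1)<0.09
    dist=lambda m: (np.round(np.median(P[m][:,2]),4),m.sum(),cv2.minAreaRect((P[m][:,:2]*1000).astype(np.float32)))
    print(tag,'table',np.median(P[near&(abs(P[...,2])<.01)][:,2]))
    print('orange',dist(near&(r>100)&(b<60)&(g<r*.75)&(P[...,2]>.085)))
    print('blue',dist(near&(b>90)&(r<90)&(P[...,2]>.085)))
    print('walls',dist(near&(abs(P[...,2]-.081)<.006)))
    print('caps+',dist(near&(P[...,2]>.075)))
E
python3 rk.py top0 w2 s2; python3 mx.py s2
```

```text
top0 table -0.0015505561596893351
orange (np.float64(0.0965), np.int64(216), ((594.163818359375, -7.6371307373046875), (36.7413444519043, 47.680660247802734), 82.86933135986328))
blue (np.float64(0.0964), np.int64(229), ((585.407470703125, -59.442596435546875), (36.88840866088867, 52.70449447631836), 83.53623962402344))
walls (np.float64(0.0807), np.int64(325), ((590.4774780273438, -35.251190185546875), (111.45069122314453, 61.06212615966797), 83.32814025878906))
caps+ (np.float64(0.0944), np.int64(1039), ((590.4774780273438, -35.251190185546875), (111.45069122314453, 61.06212615966797), 83.32814025878906))
w2 table -0.0007384760954188147
orange (np.float64(0.0969), np.int64(765), ((592.1473388671875, -3.518970489501953), (37.60134506225586, 55.870208740234375), 80.96125030517578))
blue (np.float64(0.0972), np.int64(1062), ((567.9005737304688, -46.356285095214844), (95.16217041015625, 110.60647583007812), 46.6552848815918))
walls (np.float64(0.0813), np.int64(850), ((592.3580932617188, -32.65299606323242), (110.99055480957031, 61.133750915527344), 83.21197509765625))
caps+ (np.float6
[... 846 characters left out ...]
2969), (219.8617401123047, 133.4820098876953), 25.663761138916016)
floor 0.02992044534770152 279 ((456.4112243652344, -361.0457763671875), (98.32588958740234, 199.07022094726562), 77.64765167236328)
plates 0.11098484432565296 139 ((545.9840087890625, -271.825927734375), (57.08332061767578, 81.04915618896484), 24.472314834594727)
bar 0.0951941948031294 143 ((444.13140869140625, -320.6355895996094), (17.249563217163086, 66.45748901367188), 65.71717071533203)
disc 0.06802576342321262 236 ((449.7664489746094, -322.97857666015625), 39.996341705322266) ((449.68035888671875, -331.5944519042969), (79.52698516845703, 48.437992095947266), 0.5575027465820312)
red 2 [ 0.48782061 -0.31265032  0.06320546]
```

View pics/s2.png

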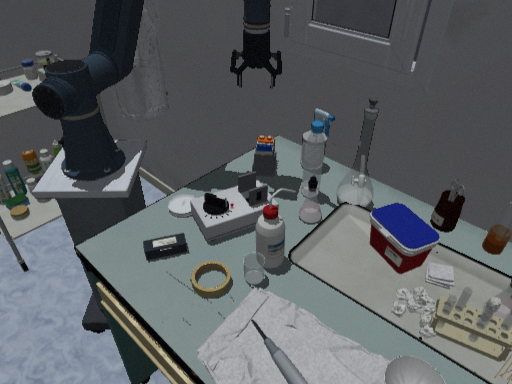

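```bash
python3 - <<'E'
from h import *
go(.594,-.0075,.15,-6.8)
E
```

```text
shift [-4.91 12.91  2.97] rot [0.0017 0.0258 0.0008] rows 4.0 1.0
at [ 0.5601 -0.0535  0.2792] jaw yaw -5.32 F [-0.4  0.3  0.1] M [ 0.01  0.01 -0.03] t 1.8 gap 0.995 q6 -0.2
```

```bash
python3 -m handwheel '[-4.9,8,3,0.0017,0.026,0,8.5,-4.9,12.9,3,0.0017,0.026,0,8.5,-4.9,12.9,3,0.0017,0.026,0,8.5,-4.9,12.9,3,0.0017,0.026,0,8.5,-4.9,12.9,3,0.0017,0.026,0,8.5,-4.9,12.9,3,0.0017,0.026,0,8.5]'; python3 - <<'E'
from h import *
d=snap('wrist','w3');go(.594,-.0075,.065,-6.8)
E
python3 rk.py w3
```

```text
t: 2.3
tcp_pos: [0.5941, -0.0082, 0.1501]
tool_rot: [-0.469, 0.529, -0.529, 0.469]
force: [-0.3, -0.3, 0.5]
finger_gap: 0.991
shift [-0.07  8.67 -0.16] rot [-0.0026 -0.0011  0.0006] rows 3.0 1.0
at [ 0.5952 -0.0083  0.1517] jaw yaw -6.86 F [ 0.5 -0.3  0.7] M [-0.03 -0.06  0.01] t 2.35 gap 0.99 q6 -0.08
w3 table -0.0007973663583081986
orange (np.float64(0.0968), np.int64(1961), ((596.7297973632812, -6.873165130615234), (35.412757873535156, 49.78190231323242), 81.29804992675781))
blue (np.float64(0.0971), np.int64(2368), ((591.4130249023438, -32.63900375366211), (86.5650863647461, 148.67039489746094), 82.87586975097656))
walls (np.float64(0.0813), np.int64(1832), ((592.4885864257812, -32.57204055786133), (111.00761413574219, 61.337188720703125), 82.94951629638672))
caps+ (np.float64(0.2324), np.int64(52291), ((591.4615478515625, -32.31916809082031), (110.98921966552734, 149.1901397705078), 82.63299560546875))
```

View pics/w3.png

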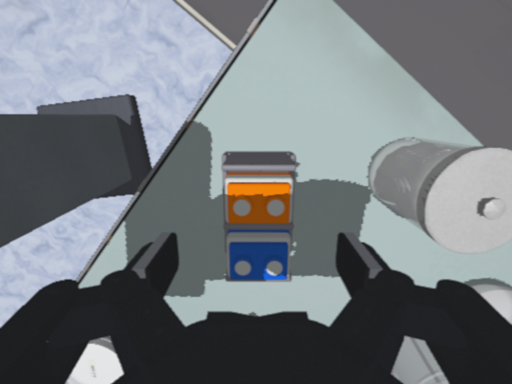

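```bash
python3 -m handwheel '[0,3,0,0,0,0,8.5,0,6,0,0,0,0,8.5,0,8.5,0,0,0,0,8.5,0,8.5,0,0,0,0,8.5,0,8.5,0,0,0,0,8.5]' 40; python3 - <<'E'
from h import *
d=snap('wrist','w4');go(.594,-.0075,.065,-6.8)
E
```

```text
t: 2.77
tcp_pos: [0.5954, -0.0075, 0.0671]
tool_rot: [0.469, -0.528, 0.529, -0.47]
force: [-0.4, 0.2, 0.1]
finger_gap: 0.996
shift [ 0.04  0.31 -0.24] rot [-0.0053  0.0004  0.0004] rows 1.0 1.0
at [ 0.5965 -0.0074  0.0682] jaw yaw -6.78 F [ 0.5  0.8 -0.8] M [-0.01 -0.04 -0.01] t 2.82 gap 0.993 q6 -0.08
```

View pics/w4.png

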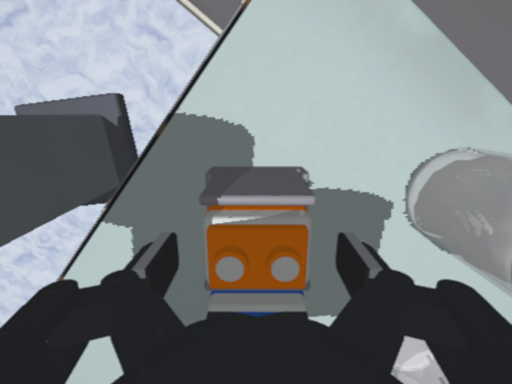

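```bash
python3 -m handwheel '[0,0,0,0,0,0,5,0,0,0,0,0,0,5,0,0,0,0,0,0,5,0,0,0,0,0,0,5,0,0,0,0,0,0,5,0,0,0,0,0,0,5,0,0,0,0,0,0,5,0,0,0,0,0,0,5]' 40; python3 - <<'E'
from h import *
go(.594,-.0075,.25,-6.8)
E
```

```text
t: 3.48
tcp_pos: [0.5961, -0.0065, 0.0684]
tool_rot: [0.469, -0.527, 0.53, -0.471]
force: [-2.2, -0.5, 6.2]
finger_gap: 0.644
shift [  0.13 -18.16  -0.11] rot [-0.0053  0.0019  0.0006] rows 5.0 1.0
at [ 0.5961 -0.0065  0.0684] jaw yaw -6.69 F [-2.2 -0.5  6.2] M [-0.06  0.15 -0.04] t 3.48 gap 0.644 q6 -0.08
```

```bash
python3 -m handwheel '[0,-1.5,0,0,0,0,5,0,-4,0,0,0,0,5,0,-7,0,0,0,0,5,0,-10,0,0,0,0,5,0,-13,0,0,0,0,5,0,-15,0,0,0,0,5,0,-15,0,0,0,0,5]'; python3 - <<'E'
from h import *
d=snap('wrist','w5');go(.4206,-.0894,.15,-64.65)
E
```

```text
t: 4.07
tcp_pos: [0.5979, -0.0066, 0.2221]
tool_rot: [0.467, -0.524, 0.532, -0.473]
force: [0.8, -0.4, -0.8]
finger_gap: 0.641
shift [ 10.29   6.8  -16.55] rot [-0.0085  1.0116 -0.004 ] rows 5.0 9.0
at [ 0.5964 -0.0064  0.2194] jaw yaw -6.69 F [ 0.4  0.5 -1.8] M [0.04 0.02 0.03] t 4.12 gap 0.645 q6 -0.08
```

View pics/w5.png

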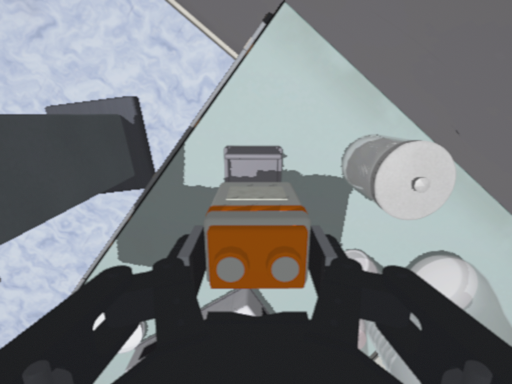

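```bash
python3 -m handwheel '[10.3,0,-16.5,-0.0085,1.012,-0.004,5,10.3,0,-16.5,-0.0085,1.012,-0.004,5,10.3,0,-16.5,-0.0085,1.012,-0.004,5,10.3,0,-16.5,-0.0085,1.012,-0.004,5,10.3,0,-16.5,-0.0085,1.012,-0.004,5,10.3,2,-16.5,-0.0085,1.012,-0.004,5,10.3,4,-16.5,-0.0085,1.012,-0.004,5,10.3,6,-16.5,-0.0085,1.012,-0.004,5,10.3,8,-16.5,-0.0085,1.012,-0.004,5,10.3,10,-16.5,-0.0085,1.012,-0.004,5]'; python3 - <<'E'
from h import *
go(.4206,-.0894,.062,-64.65)
d=snap('side','s5')
E
```

```text
t: 4.95
tcp_pos: [0.4179, -0.0888, 0.1142]
tool_rot: [-0.158, 0.691, -0.688, 0.152]
force: [-1.4, 0.3, -1.6]
finger_gap: 0.645
shift [-0.26  5.21  0.2 ] rot [ 0.0059 -0.0015  0.007 ] rows 2.0 1.0
at [ 0.4179 -0.0888  0.1142] jaw yaw -64.74 F [-1.4  0.3 -1.6] M [ 0.   -0.04 -0.02] t 4.95 gap 0.645 q6 0.66
```

View pics/s5.png

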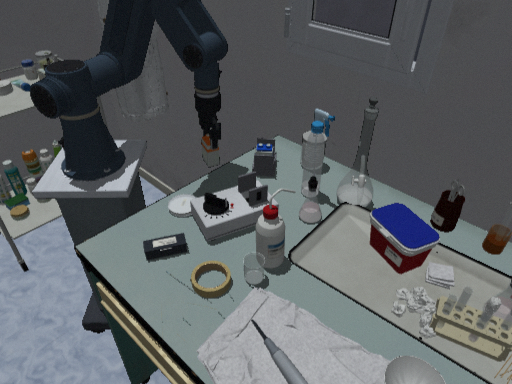

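Orange is held upright at about (210,150), close to the bench; the blue cartridge is still in the rack at (265,148). I'm lowering it in small steps.

```bash
python3 -m handwheel '[0,2,0,0.006,0,0.007,5,0,4,0,0.006,0,0.007,5,0,5.2,0,0.006,0,0.007,5,0,5.4,0,0.006,0,0.007,5,0,5.4,0,0.006,0,0.007,5]'; python3 - <<'E'
from h import *
go(.4206,-.0894,.057,-64.65)
d=snap('wrist','w6')
E
```

```text
t: 5.42
tcp_pos: [0.4177, -0.0887, 0.061]
tool_rot: [-0.155, 0.69, -0.69, 0.155]
force: [-0.3, -0.0, -1.0]
finger_gap: 0.64
shift [-0.23  0.4   0.19] rot [ 0.0008 -0.0005  0.0008] rows 1.0 1.0
at [ 0.4177 -0.0887  0.061 ] jaw yaw -64.68 F [-0.3 -0.  -1. ] M [0.01 0.02 0.03] t 5.42 gap 0.64 q6 0.66
```

View pics/w6.png

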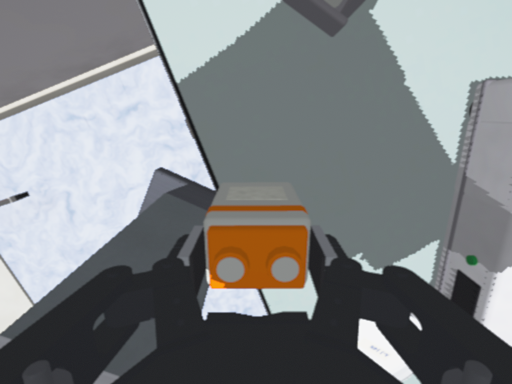

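```bash
python3 - <<'E'
from h import *
d=dict(np.load('pics/top0.npz'));K=d['camera_matrix'];Rm=cv2.Rodrigues(d['rvec'])[0];t=np.ravel(d['tvec'])
def pl(u,v):
    ray=Rm.T@(np.linalg.inv(K)@[u,v,1]);c=-Rm.T@t;s=-c[2]/ray[2];return (c+s*ray)[:2]
A,B=pl(140,199.5),pl(204,261)
print(A,B)
n=np.array([-(B-A)[1],(B-A)[0]]);n/=np.linalg.norm(n)
for p in [(.4206,-.0894),(.4177,-.0887)]:
    print(abs(n@(np.array(p)-A)))
a=np.radians(-64.65);X=np.array([np.cos(a),np.sin(a)]);Y=np.array([-X[1],X[0]])
for sx in(-28,28):
  for sy in (-20,20):
    print(sx,sy,n@(np.array([.4177,-.0887])+X*sx/1000+Y*sy/1000-A))
print('in sign',n@(np.array([.5,-.1])-A))
for tag in ['w6']:
    d=dict(np.load('pics/w6.npz'));P=cloud(d);print(P[100,250],P[100,180],P[170,225])
E
```

```text
[0.52415926 0.05580761] [ 0.36205645 -0.1088711 ]
0.028062366980706195
0.025504599546028597
-28 -20 -0.007663494245437933
-28 20 0.006083963325839339
28 -20 0.044925235766217854
28 20 0.05867269333749512
in sign 0.09208346968583728
[ 0.48747553 -0.0489097  -0.0007214 ] [ 0.4651611  -0.00184769 -0.00089636] [ 4.31139143e-01 -5.32972878e-02  2.94174812e-04]
```

```bash
python3 - <<'E'
from h import *
go(.445,-.115,.058,-64.65)
E
```

```text
shift [-1.3   0.37  3.5 ] rot [-0.0007 -0.0005 -0.0004] rows 1.0 1.0
at [ 0.4183 -0.089   0.0617] jaw yaw -64.68 F [-0.7 -1.  -1.4] M [0.06 0.01 0.  ] t 5.47 gap 0.645 q6 0.66
```

```bash
python3 -m handwheel '[0,-1,0,0,0,0,5,-1.3,-1,3.5,0,0,0,5,-1.3,0,3.5,0,0,0,5,-1.3,0.3,3.5,0,0,0,5,-1.3,0.5,3.5,0,0,0,5,-1.3,0.55,3.5,0,0,0,5]'; python3 - <<'E'
from h import *
go(.445,-.115,.055,-64.65)
E
```

```text
t: 5.97
tcp_pos: [0.4443, -0.1146, 0.0566]
tool_rot: [0.155, -0.69, 0.69, -0.155]
force: [0.4, -0.7, -1.5]
finger_gap: 0.642
shift [-0.04  0.16  0.07] rot [-0.0003 -0.0005 -0.0002] rows 1.0 1.0
at [ 0.4443 -0.1146  0.0566] jaw yaw -64.68 F [ 0.4 -0.7 -1.5] M [0.03 0.01 0.02] t 5.97 gap 0.642 q6 0.63
```

```bash
python3 -m handwheel '[0,0.1,0,0,0,0,5,0,0.15,0,0,0,0,5,0,0.2,0,0,0,0,5]'; python3 -m handwheel '[0,0.05,0,0,0,0,5,0,0.1,0,0,0,0,5]'
```

```text
t: 6.22
tcp_pos: [0.4445, -0.1144, 0.0563]
tool_rot: [0.155, -0.689, 0.69, -0.156]
force: [-3.5, 2.6, 24.0]
finger_gap: 0.648
t: 6.38
tcp_pos: [0.4445, -0.1143, 0.0562]
tool_rot: [0.154, -0.689, 0.69, -0.156]
force: [-4.7, 3.9, 32.6]
finger_gap: 0.64
```

```bash
python3 -m handwheel '[0,-0.25,0,0,0,0,5,0,-0.25,0,0,0,0,5]'; python3 -m handwheel '[0,0,0,0,0,0,7,0,0,0,0,0,0,8.5,0,0,0,0,0,0,8.5,0,0,0,0,0,0,8.5,0,0,0,0,0,0,8.5,0,-2,0,0,0,0,8.5,0,-5,0,0,0,0,8.5,0,-9,0,0,0,0,8.5,0,-10,0,0,0,0,8.5,0,-10,0,0,0,0,8.5]' 40; python3 - <<'E'
from h import *
go(.4445,-.1143,.16,25.35)
d=snap('wrist','w7')
E
```

```text
t: 6.55
tcp_pos: [0.4452, -0.1149, 0.057]
tool_rot: [0.154, -0.689, 0.691, -0.156]
force: [-0.6, 0.0, -1.7]
finger_gap: 0.645
t: 7.38
tcp_pos: [0.4471, -0.1161, 0.1585]
tool_rot: [0.153, -0.688, 0.692, -0.157]
force: [0.1, -1.1, -0.4]
finger_gap: 0.995
shift [ 0.16 -0.15 -0.28] rot [-0.01   -1.5713  0.0016] rows 1.0 13.0
at [ 0.4471 -0.1161  0.1585] jaw yaw -64.68 F [ 0.1 -1.1 -0.4] M [ 0.01  0.05 -0.03] t 7.38 gap 0.995 q6 0.63
```

View pics/w7.png

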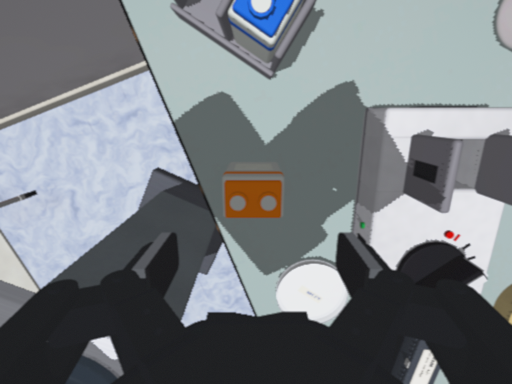

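```bash
cat > ct.py <<'E'
from h import *
import sys
def cart(tag,c):
    d=dict(np.load(f'pics/{tag}.npz'));P=cloud(d);f=d['frame'].astype(int)
    r,g,b=f[...,0],f[...,1],f[...,2]
    near=np.linalg.norm(P[...,:2]-c,axis=-1)<0.06
    m=near&(r>90)&(b<70)&(g<r*.75)
    z=np.median(P[m][:,2]); m&=abs(P[...,2]-z)<.006
    print(tag,z,m.sum(),cv2.minAreaRect((P[m][:,:2]*1000).astype(np.float32)),'edgecheck max z',np.percentile(P[near][:,2],99))
if __name__=='__main__': cart(sys.argv[1],[float(sys.argv[2]),float(sys.argv[3])])
E
python3 ct.py w7 .4445 -.1143
python3 -m handwheel '[0.2,0,-0.3,-0.01,-1.571,0,8.5,0.2,0,-0.3,-0.01,-1.571,0,8.5,0.2,0,-0.3,-0.01,-1.571,0,8.5,0.2,0,-0.3,-0.01,-1.571,0,8.5,0.2,0,-0.3,-0.01,-1.571,0,8.5,0.2,0,-0.3,-0.01,-1.571,0,8.5,0.2,0,-0.3,-0.01,-1.571,0,8.5,0.2,0,-0.3,-0.01,-1.571,0,8.5,0.2,0,-0.3,-0.01,-1.571,0,8.5,0.2,0,-0.3,-0.01,-1.571,0,8.5]'
python3 - <<'E'
from h import *
go(.4445,-.1143,.16,25.35)
E
```

```text
w7 0.08469578788310801 1498 ((444.5648498535156, -113.04597473144531), (33.63315200805664, 49.27773666381836), 25.14312744140625) edgecheck max z 0.26640512526389876
t: 8.27
tcp_pos: [0.4407, -0.1126, 0.1538]
tool_rot: [0.532, -0.471, 0.464, -0.53]
force: [-0.2, 0.3, 0.5]
finger_gap: 0.995
shift [ 0.21 -0.62  0.35] rot [ 0.0072 -0.3154 -0.0072] rows 1.0 3.0
at [ 0.4407 -0.1126  0.1538] jaw yaw 7.28 F [-0.2  0.3  0.5] M [ 0.07  0.01 -0.02] t 8.27 gap 0.995 q6 -0.62
```

```bash
python3 -m handwheel '[0.2,-0.6,0.35,0.007,-0.315,-0.007,8.5,0.2,-0.6,0.35,0.007,-0.315,-0.007,8.5,0.2,-0.6,0.35,0.007,-0.315,-0.007,8.5,0.2,-0.6,0.35,0.007,-0.315,-0.007,8.5,0.2,-0.6,0.35,0.007,-0.315,-0.007,8.5]'
python3 - <<'E'
from h import *
d=snap('wrist','w8')
go(.4445,-.1138,.06,25.3)
E
python3 ct.py w8 .4445 -.1143
```

```text
t: 8.68
tcp_pos: [0.4447, -0.1144, 0.1603]
tool_rot: [0.596, -0.38, 0.381, -0.596]
force: [0.8, 0.0, -0.4]
finger_gap: 0.998
shift [-0.09 10.05 -0.02] rot [-0.0008 -0.0074  0.0012] rows 3.0 1.0
at [ 0.445  -0.1145  0.1605] jaw yaw 24.88 F [ 0.7 -0.5  0.9] M [0.04 0.05 0.03] t 8.73 gap 0.998 q6 -0.93
w8 0.08484634087967462 1480 ((444.11224365234375, -112.92988586425781), (33.453521728515625, 49.82517623901367), 25.538190841674805) edgecheck max z 0.2681429855142077
```

View pics/w8.png

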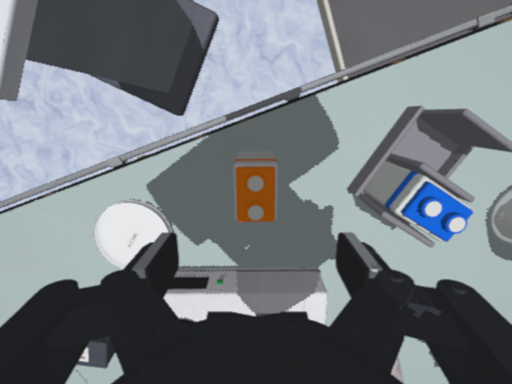

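```bash
python3 -m handwheel '[-0.1,3,0,0,-0.007,0,8.5,-0.1,6,0,0,-0.007,0,8.5,-0.1,9,0,0,-0.007,0,8.5,-0.1,10.25,0,0,-0.007,0,8.5,-0.1,10.25,0,0,-0.007,0,8.5,-0.1,10.25,0,0,-0.007,0,8.5]' 40
python3 -m handwheel '[0,0,0,0,0,0,3.5,0,0,0,0,0,0,3.5,0,0,0,0,0,0,3.5,0,0,0,0,0,0,3.5,0,0,0,0,0,0,3.5,0,0,0,0,0,0,3.5,0,0,0,0,0,0,3.5,0,0,0,0,0,0,3.5,0,0,0,0,0,0,3.5]' 40
python3 - <<'E'
from h import *
go(.4445,-.1138,.2,25.3)
E
```

```text
t: 9.23
tcp_pos: [0.4452, -0.1139, 0.0584]
tool_rot: [-0.597, 0.378, -0.379, 0.597]
force: [0.8, -0.5, 0.2]
finger_gap: 0.994
t: 9.98
tcp_pos: [0.4462, -0.1145, 0.0605]
tool_rot: [-0.598, 0.376, -0.38, 0.598]
force: [-1.0, -0.1, 5.7]
finger_gap: 0.455
shift [ -0.06 -13.95  -0.07] rot [-0.0037  0.0014  0.0054] rows 4.0 1.0
at [ 0.4462 -0.1145  0.0605] jaw yaw 25.38 F [-1.  -0.1  5.7] M [-0.02  0.11  0.01] t 9.98 gap 0.455 q6 -0.94
```

```bash
python3 -m handwheel '[0,-1.5,0,0,0,0,3.5,0,-4,0,0,0,0,3.5,0,-7,0,0,0,0,3.5,0,-10,0,0,0,0,3.5,0,-13,0,0,0,0,3.5,0,-15,0,0,0,0,3.5,0,-15,0,0,0,0,3.5,0,-15,0,0,0,0,3.5]'
python3 - <<'E'
from h import *
d=snap('wrist','w9')
go(.5465,-.267,.21,25.35)
E
python3 ct.py w9 .4455 -.1143
```

```text
t: 10.65
tcp_pos: [0.4456, -0.114, 0.2105]
tool_rot: [-0.597, 0.375, -0.381, 0.598]
force: [0.3, 0.3, -1.5]
finger_gap: 0.455
shift [18.23  0.    2.62] rot [-0.0026  0.0005  0.0037] rows 5.0 1.0
at [ 0.4447 -0.1135  0.2093] jaw yaw 25.38 F [-0.4 -0.2 -1.8] M [ 0.03 -0.01 -0.  ] t 10.7 gap 0.458 q6 -0.94
w9 0.23549108814198236 4086 ((445.82421875, -111.1192626953125), (33.601844787597656, 50.439842224121094), 25.365869522094727) edgecheck max z 0.31797129457937034
```

View pics/w9.png

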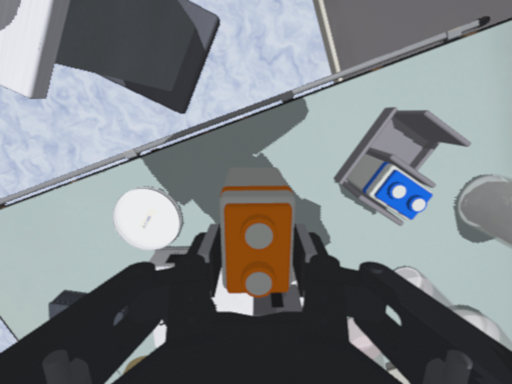

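```bash
python3 - <<'E'
from h import *
d=dict(np.load('pics/top0.npz'));P=cloud(d)
c=np.array([.585,-.345])
dd=np.linalg.norm(P[...,:2]-c,axis=-1)
for zlo in (.12,.15,.2):
    m=(P[...,2]>zlo)&(P[...,2]<.4); 
    i=np.argsort(np.where(m,dd,9).ravel())[:3]
    for k in i: print(zlo,P.reshape(-1,3)[k],dd.ravel()[k])
go(.578,-.333,.21,25.35)
E
```

```text
0.12 [ 0.58044879 -0.42453113  0.1215441 ] 0.07966124678756833
0.12 [ 0.58733023 -0.42474438  0.1215269 ] 0.07977841494358336
0.12 [ 0.58287121 -0.42482411  0.12014143] 0.07985248925308075
0.15 [ 0.64108411 -0.41189666  0.18714968] 0.0872959910200932
0.15 [ 0.63553749 -0.41704025  0.19387955] 0.0879990602761523
0.15 [ 0.63337328 -0.419109    0.19371826] 0.08849925378841965
0.2 [ 0.6228101  -0.42512041  0.20602215] 0.0885939264679889
0.2 [ 0.62572214 -0.42398011  0.20097403] 0.08886029074679949
0.2 [ 0.62573945 -0.42615461  0.20048372] 0.09080624051453352
shift [25.54  0.03  2.64] rot [-0.0026  0.0005  0.0037] rows 7.0 1.0
at [ 0.4447 -0.1135  0.2093] jaw yaw 25.38 F [-0.4 -0.2 -1.8] M [ 0.03 -0.01 -0.  ] t 10.7 gap 0.458 q6 -0.94
```

```bash
python3 -m handwheel '[4,-1,0.6,-0.002,0,0.003,3.5,8,-1,1.2,-0.002,0,0.003,3.5,12,-1,1.8,-0.002,0,0.003,3.5,16,-1,2.4,-0.002,0,0.003,3.5,20,-1,2.6,-0.002,0,0.003,3.5,23.2,-1,2.6,-0.002,0,0.003,3.5,23.2,-1,2.6,-0.002,0,0.003,3.5,23.2,-1,2.6,-0.002,0,0.003,3.5]'
python3 - <<'E'
from h import *
d=snap('wrist','w10')
go(.5465,-.267,.21,25.35)
d=snap('wrist','w10b')
go(.5465,-.267,.21,25.35)
E
python3 ct.py w10 .568 -.312
python3 mx.py w10 w10b
```

```text
t: 11.37
tcp_pos: [0.5672, -0.3132, 0.2169]
tool_rot: [-0.597, 0.38, -0.377, 0.597]
force: [-0.3, 1.8, -2.1]
finger_gap: 0.452
shift [-4.88  0.74  0.09] rot [ 0.0019 -0.0006 -0.0053] rows 2.0 1.0
at [ 0.5666 -0.3115  0.2171] jaw yaw 25.32 F [-0.1  1.1 -2. ] M [ 0.    0.03 -0.02] t 11.42 gap 0.454 q6 -1.12
shift [-4.8   0.79  0.07] rot [ 0.0017  0.0004 -0.005 ] rows 2.0 1.0
at [ 0.5665 -0.3107  0.2177] jaw yaw 25.37 F [-0.6  0.4 -0.9] M [ 0.08 -0.   -0.05] t 11.47 gap 0.459 q6 -1.12
w10 0.2418209147741501 4080 ((567.740478515625, -310.48504638671875), (33.503055572509766, 50.19502258300781), 25.079618453979492) edgecheck max z 0.3244601906973535
w10 table z -0.0006695503269379369
housing z 0.05965264312817509 14707 ((494.0584716796875, -292.4061584472656), (219.40948486328125, 129.905517578125), 25.39633560180664)
floor 0.029820823856348194 2105 ((546.5863037109375, -268.45391845703125), (47.168357849121094, 62.92974090576172), 25.441287994384766)
plates 0.11447565146946559 855 ((569.2146606445312, -327.2802429199219), (60.873085021972656, 209.19618225097656), 20.950239181518555)
bar 
[... 548 characters left out ...]
600341796875, -268.5079650878906), (47.142433166503906, 62.559913635253906), 25.4392032623291)
plates 0.11459001191911744 850 ((569.3662719726562, -327.5782470703125), (61.39719009399414, 208.947509765625), 20.983478546142578)
bar 0.09814925978929867 1166 ((445.36956787109375, -316.99725341796875), (14.84433364868164, 64.70259857177734), 64.44842529296875)
disc 0.06968977325562 1974 ((445.5993347167969, -315.61865234375), 34.77446746826172) ((447.0050354003906, -315.8680725097656), (68.30574798583984, 66.5409164428711), 75.83824157714844)
red 0 [nan nan nan]mx.py:19: RuntimeWarning: Mean of empty slice.
  m=selc&(r_>120)&(g<60)&(b<60);print('red',m.sum(),P[m].mean(0))
  ret = um.true_divide(
```

View pics/w10.png

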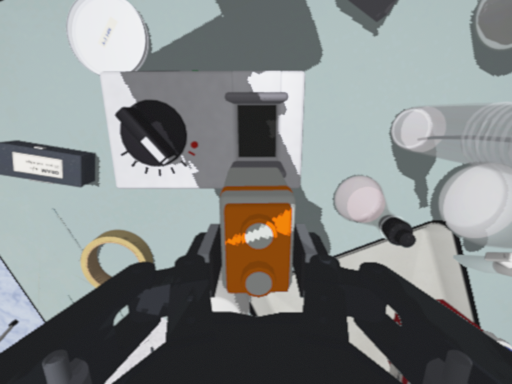

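```bash
python3 -m handwheel '[-3.5,0,-0.05,0.002,0,-0.005,3.5,-4.7,0,-0.05,0.002,0,-0.005,3.5,-4.7,2,-0.05,0.002,0,-0.005,3.5,-4.7,3.5,-0.05,0.002,0,-0.005,3.5,-4.7,3.5,-0.05,0.002,0,-0.005,3.5,-4.7,3.5,-0.05,0.002,0,-0.005,3.5]'
python3 - <<'E'
from h import *
d=snap('wrist','w11');d=snap('side','s11')
go(.5465,-.268,.0905,25.35)
E
python3 ct.py w11 .5465 -.2685
```

```text
t: 11.97
tcp_pos: [0.5464, -0.2681, 0.1845]
tool_rot: [0.598, -0.377, 0.378, -0.598]
force: [0.9, -0.1, -1.7]
finger_gap: 0.456
shift [-0.27  9.54 -0.07] rot [-0.003   0.0012  0.0063] rows 3.0 1.0
at [ 0.5478 -0.2697  0.1859] jaw yaw 25.42 F [-0.3 -0.8 -1.3] M [-0.07 -0.02  0.01] t 12.07 gap 0.451 q6 -1.08
w11 0.20937316468592282 4073 ((546.6557006835938, -265.14019775390625), (33.59934997558594, 49.914859771728516), 25.298921585083008) edgecheck max z 0.2918858703642452
```

View pics/w11.png

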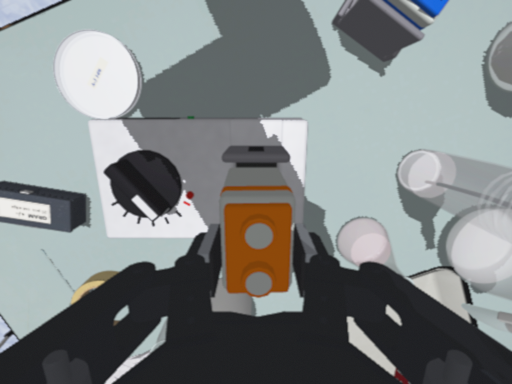

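View pics/s11.png

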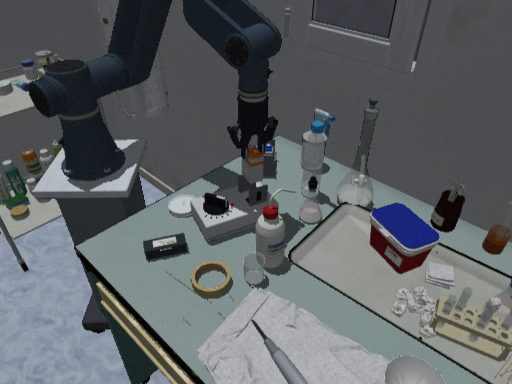

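```bash
python3 mx.py w11 2>/dev/null | head -5
python3 - <<'E'
from h import *
X=np.array([.428,-.9037]);Y=np.array([.9037,.428])
for t in ['w10','w10b','w11']:
    d=dict(np.load(f'pics/{t}.npz'));P=cloud(d);f=d['frame'].astype(int)
    q=(P[...,:2]-[.5466,-.2685])
    # plate front edge (own -x plate): points z .105-.12
    m=(np.linalg.norm(q,axis=-1)<.07)&(abs(P[...,2]-.1145)<.004)
    print(t,'plate own x range',np.percentile(q[m]@X,[1,50,99]),'y',np.percentile(q[m]@Y,[1,50,99]),m.sum())
    m=(f[...,0]>60)&(f[...,0]>1.5*f[...,2])&(abs(P[...,2]-.0)<.4)
    ctr=[.5666,-.3115] if t!='w11' else [.5466,-.2685]
    q=(P[...,:2]-ctr); m=(np.linalg.norm(q,axis=-1)<.05)&(P[...,2]>.15)&(P[...,2]<.3)
    top=np.percentile(P[m][:,2],99)
    # white upright broad/narrow face: points well below top in z
    z0=.2418 if t!='w11' else .2094
    fc=m&(P[...,2]<z0-.02)&(P[...,2]>z0-.06)&(abs(q@Y)<.015)
    print('near face own x',np.percentile(q[fc]@X,[5,50,95]),fc.sum())
E
```

```text
w11 table z -0.0006707137756075753
housing z 0.05965157318476817 14240 ((493.9141845703125, -292.4815673828125), (219.81996154785156, 129.19802856445312), 25.24553108215332)
floor 0.029844241631540654 229 ((540.4559936523438, -255.69480895996094), (47.036415100097656, 6.1949567794799805), 25.45235252380371)
plates 0.11419793346143035 705 ((531.3140869140625, -237.00946044921875), (56.15595245361328, 10.179736137390137), 25.280256271362305)
bar 0.09790123405923438 1437 ((445.3077392578125, -316.7455749511719), (15.204144477844238, 64.88138580322266), 65.08264923095703)
w10 plate own x range [-0.03988737 -0.03545761  0.03541917] y [-0.02676515  0.00174042  0.0275712 ] 636
near face own x [-0.02864381 -0.02834339 -0.02803431] 734
w10b plate own x range [-0.03924441 -0.03571874  0.03504799] y [-0.02708537  0.00084735  0.02771626] 578
near face own x [-0.03047713 -0.03019163 -0.02985204] 732
w11 plate own x range [-0.0400045  -0.0364536  -0.03283249] y [-0.02732126 -0.00031104  0.02691227] 633
near face own x [-0.03090283 -0.03056349 -0.03027931] 732
```

```bash
cat > pk.py <<'E'
from h import *
import sys
X=np.array([.428,-.9037]);Y=np.array([.9037,.428])
def pk(t,zt):
    d=dict(np.load(f'pics/{t}.npz'));P=cloud(d)
    q=(P[...,:2]-[.5466,-.2685])
    m=(np.linalg.norm(q,axis=-1)<.07)&(abs(P[...,2]-.1145)<.004)
    print(t,'plate x',np.percentile(q[m]@X,[1,99]),'y',np.percentile(q[m]@Y,[1,99]),m.sum())
    fc=(np.linalg.norm(q,axis=-1)<.07)&(P[...,2]<zt-.02)&(P[...,2]>zt-.06)&(P[...,2]>.125)&(abs(q@Y)<.012)
    print(' face x',np.percentile(q[fc]@X,[5,50,95]),fc.sum(), 'slope',np.polyfit(P[fc][:,2],q[fc]@X,1)[0])
if __name__=='__main__':
    for i in range(2):
        snap('wrist',sys.argv[1]+str(i)); pk(sys.argv[1]+str(i),float(sys.argv[2])); go(.5465,-.268,.0905,25.35)
E
python3 pk.py w12_ .2094
```

```text
w12_0 plate x [-0.03998646 -0.03276314] y [-0.0274305   0.02684059] 637
 face x [-0.0288263  -0.02843789 -0.02819756] 585 slope -0.0073295683789925984
shift [-0.32  9.57 -0.08] rot [-0.0034  0.001   0.0071] rows 3.0 1.0
at [ 0.548  -0.27    0.1862] jaw yaw 25.41 F [ 0.  -0.6 -1.5] M [ 0.01  0.04 -0.05] t 12.12 gap 0.462 q6 -1.08
w12_1 plate x [-0.03973532 -0.03194631] y [-0.0273822   0.02697185] 666
 face x [-0.02834455 -0.02797865 -0.02769347] 581 slope -0.007765008516720198
shift [-0.34  9.57 -0.08] rot [-0.0035  0.0008  0.0073] rows 3.0 1.0
at [ 0.5481 -0.2703  0.1863] jaw yaw 25.39 F [ 0.1  1.1 -0.2] M [0.02 0.02 0.01] t 12.17 gap 0.457 q6 -1.08
```

```bash
python3 -m handwheel '[0,1.5,0,0,0,0,3.5,0,3,0,0,0,0,3.5,0,4,0,0,0,0,3.5,0,4.5,0,0,0,0,3.5,0,4.5,0,0,0,0,3.5,0,4.5,0,0,0,0,3.5,0,4.5,0,0,0,0,3.5]'; python3 pk.py w13_ .1644
```

```text
t: 12.75
tcp_pos: [0.5483, -0.2707, 0.1409]
tool_rot: [0.598, -0.375, 0.381, -0.597]
force: [-0.2, 0.2, -1.4]
finger_gap: 0.459
w13_0 plate x [-0.03981833 -0.02689971] y [-0.0270376  0.026941 ] 1160
 face x [-0.0277675  -0.02738983 -0.02712541] 319 slope -0.01975481022226385
shift [-0.36  5.05 -0.06] rot [-0.0034  0.0005  0.0071] rows 2.0 1.0
at [ 0.5483 -0.2707  0.141 ] jaw yaw 25.38 F [ 0.2 -0.3 -1.3] M [ 0.03  0.   -0.  ] t 12.8 gap 0.459 q6 -1.08
w13_1 plate x [-0.03980279 -0.02693228] y [-0.02701608  0.02698232] 1162
 face x [-0.02777564 -0.02739337 -0.02704364] 326 slope -0.01845806355224336
shift [-0.35  5.05 -0.06] rot [-0.0033  0.0006  0.0072] rows 2.0 1.0
at [ 0.5483 -0.2706  0.141 ] jaw yaw 25.38 F [ 0.1  0.3 -1.3] M [ 0.03  0.02 -0.05] t 12.85 gap 0.455 q6 -1.08
```

View pics/w13_1.png

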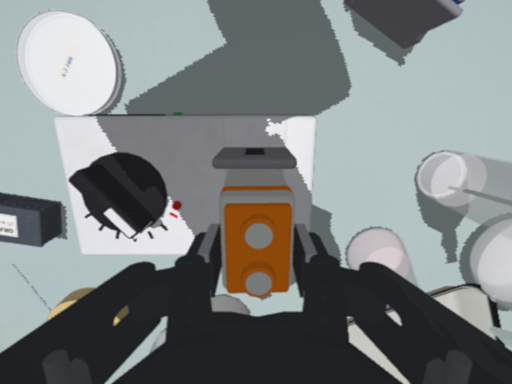

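```bash
python3 -m handwheel '[-0.06,0.5,0,-0.003,0,0.007,3.5,-0.06,1.2,0,-0.003,0,0.007,3.5,-0.06,2,0,-0.003,0,0.007,3.5,-0.06,2.8,0,-0.003,0,0.007,3.5,-0.06,2.8,0,-0.003,0,0.007,3.5,-0.06,2.8,0,-0.003,0,0.007,3.5]';  python3 - <<'E'
from h import *
go(.5478,-.27,.0905,25.35)
E
```

```text
t: 13.35
tcp_pos: [0.5469, -0.2693, 0.1109]
tool_rot: [-0.597, 0.379, -0.377, 0.598]
force: [-0.4, 0.1, -0.9]
finger_gap: 0.455
shift [0.1  2.04 0.05] rot [ 0.0016  0.0005 -0.0036] rows 1.0 1.0
at [ 0.5469 -0.2693  0.1109] jaw yaw 25.38 F [-0.4  0.1 -0.9] M [-0.05  0.01  0.03] t 13.35 gap 0.455 q6 -1.08
```

```bash
python3 -m handwheel '[0.05,0.7,0,0,0,0,3.5,0.05,1.3,0,0,0,0,3.5,0.05,1.8,0,0,0,0,3.5,0.05,1.9,0,0,0,0,3.5,0.05,1.9,0,0,0,0,3.5]';  python3 - <<'E'
from h import *
go(.5478,-.27,.0905,25.35)
E
python3 -m handwheel '[0,0.1,0,0,0,0,3.5,0,0.2,0,0,0,0,3.5,0,0.2,0,0,0,0,3.5]'
```

```text
t: 13.77
tcp_pos: [0.5474, -0.2699, 0.0925]
tool_rot: [-0.597, 0.379, -0.377, 0.598]
force: [-0.2, -0.2, -1.1]
finger_gap: 0.453
shift [0.02 0.2  0.03] rot [ 0.0011  0.0006 -0.0026] rows 1.0 1.0
at [ 0.5474 -0.2699  0.0925] jaw yaw 25.38 F [-0.2 -0.2 -1.1] M [ 0.03 -0.05 -0.03] t 13.77 gap 0.453 q6 -1.08
t: 14.02
tcp_pos: [0.5479, -0.2703, 0.0912]
tool_rot: [-0.598, 0.378, -0.378, 0.598]
force: [0.4, -0.9, -1.9]
finger_gap: 0.456
```

```bash
python3 -m handwheel '[0,0.1,0,0,0,0,3.5,0,0.15,0,0,0,0,3.5,0,0.2,0,0,0,0,3.5]';python3 -m handwheel '[0,0.1,0,0,0,0,3.5,0,0.1,0,0,0,0,3.5]'
```

```text
t: 14.27
tcp_pos: [0.548, -0.2704, 0.0906]
tool_rot: [-0.598, 0.378, -0.378, 0.598]
force: [-2.8, 1.3, 9.1]
finger_gap: 0.457
t: 14.43
tcp_pos: [0.548, -0.2704, 0.0906]
tool_rot: [-0.598, 0.378, -0.378, 0.598]
force: [-3.5, 1.2, 10.9]
finger_gap: 0.456
```

```bash
python3 -m handwheel '[0,-0.2,0,0,0,0,3.5,0,-0.2,0,0,0,0,6,0,-0.2,0,0,0,0,8,0,-0.2,0,0,0,0,8,0,-0.2,0,0,0,0,8,0,-1,0,0,0,0,8,0,-3,0,0,0,0,8,0,-7,0,0,0,0,8,0,-10,0,0,0,0,8,0,-12,0,0,0,0,8]';  python3 - <<'E'
from h import *
go(.4445,-.317,.19,64.8)
d=snap('side','s14')
E
```

```text
t: 15.27
tcp_pos: [0.5492, -0.2712, 0.2119]
tool_rot: [-0.598, 0.377, -0.379, 0.598]
force: [0.6, -0.6, 0.3]
finger_gap: 0.939
shift [ -0.36   2.17 -11.42] rot [-0.0008 -0.6879  0.0034] rows 3.0 6.0
at [ 0.5492 -0.2712  0.2119] jaw yaw 25.39 F [ 0.6 -0.6  0.3] M [-0.06 -0.03  0.03] t 15.27 gap 0.939 q6 -1.08
```

```bash
python3 - <<'E'
from h import *
d=snap('wrist','w14')
E
python3 ct.py w14 .5466 -.2685
```

```text
w14 0.11481041952440021 1210 ((545.6351928710938, -269.3254699707031), (33.377201080322266, 50.89246368408203), 24.370162963867188) edgecheck max z 0.32310571690951545
```

View pics/w14.png

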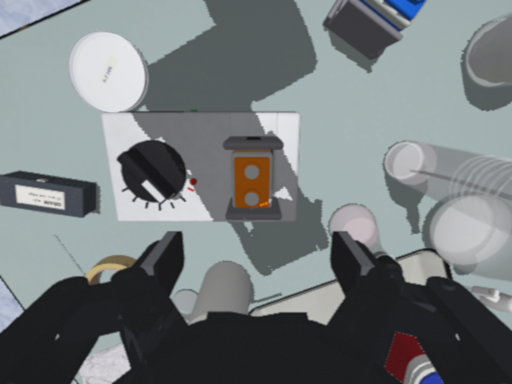

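View pics/s14.png

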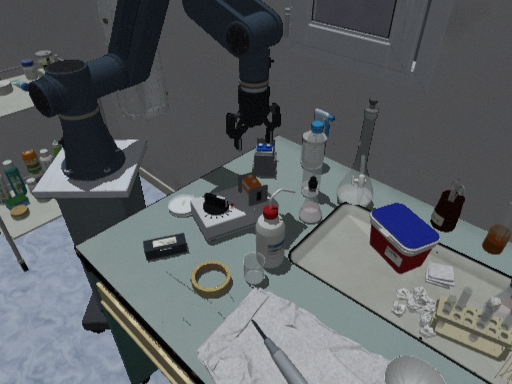

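```bash
python3 -m handwheel '[-0.3,0,-4,0,-0.12,0,5,-0.35,0,-8,0,-0.24,0,5,-0.35,1,-11.4,0,-0.36,0,5,-0.35,2.2,-11.4,0,-0.48,0.003,5,-0.35,2.2,-11.4,0,-0.6,0.003,5,-0.35,2.2,-11.4,0,-0.687,0.003,5,-0.35,2.2,-11.4,0,-0.687,0.003,5,-0.35,2.2,-11.4,0,-0.687,0.003,5,-0.35,2.2,-11.4,0,-0.687,0.003,5,-0.35,2.2,-11.4,0,-0.687,0.003,5]';  python3 - <<'E'
from h import *
d=snap('wrist','w15')
go(.445,-.3178,.12,64.7)
E
python3 mx.py w15 2>/dev/null
```

```text
t: 16.2
tcp_pos: [0.4435, -0.3158, 0.186]
tool_rot: [-0.689, 0.156, -0.153, 0.691]
force: [-0.3, -0.3, -0.7]
finger_gap: 0.587
shift [ 0.25  6.61 -0.12] rot [-0.0016  0.0002 -0.0043] rows 2.0 1.0
at [ 0.4435 -0.3159  0.1861] jaw yaw 64.71 F [-1.  -0.2  0.2] M [ 0.02 -0.02  0.05] t 16.25 gap 0.585 q6 -1.95
w15 table z -0.0004900606201843514
housing z 0.05987430679537943 13372 ((493.25384521484375, -292.9708557128906), (219.05996704101562, 130.3828887939453), 25.202363967895508)
floor 0.029976414794461385 258 ((575.6814575195312, -428.11553955078125), (51.705928802490234, 12.309362411499023), 25.278913497924805)
plates 0.1144393525096704 1466 ((545.7268676757812, -268.02313232421875), (57.38248825073242, 78.19961547851562), 25.436819076538086)
bar 0.09873270030813755 1028 ((444.97235107421875, -316.9880676269531), (13.991908073425293, 65.35700988769531), 64.16065979003906)
disc 0.06986443435276429 2589 ((448.2305603027344, -315.25018310546875), 39.0523567199707) ((443.7541809082031, -315.7317199707031), (68.05352783203125, 68.89494323730469), 62.213661193847656)
red 0 [nan nan nan]
```

View pics/w15.png

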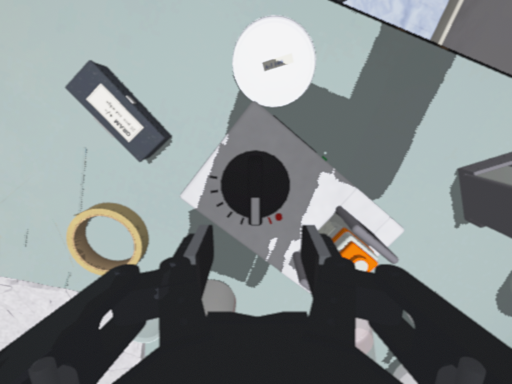

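```bash
python3 -m handwheel '[0.25,2,-0.1,-0.0016,0,-0.004,5,0.25,5,-0.1,-0.0016,0,-0.004,5,0.25,7.5,-0.1,-0.0016,0,-0.004,5,0.25,9,-0.1,-0.0016,0,-0.004,5,0.25,9.3,-0.1,-0.0016,0,-0.004,5,0.25,9.3,-0.1,-0.0016,0,-0.004,5,0.25,9.3,-0.1,-0.0016,0,-0.004,5]' 40;  python3 - <<'E'
from h import *
go(.445,-.3178,.092,64.7)
d=snap('wrist','w16')
E
```

```text
t: 16.83
tcp_pos: [0.4455, -0.3181, 0.0938]
tool_rot: [0.69, -0.154, 0.155, -0.69]
force: [-0.1, -0.2, -0.1]
finger_gap: 0.586
shift [-0.06  0.18  0.01] rot [0.0005 0.0007 0.0009] rows 1.0 1.0
at [ 0.4455 -0.3181  0.0938] jaw yaw 64.74 F [-0.1 -0.2 -0.1] M [-0.    0.01 -0.02] t 16.83 gap 0.586 q6 -1.95
```

View pics/w16.png

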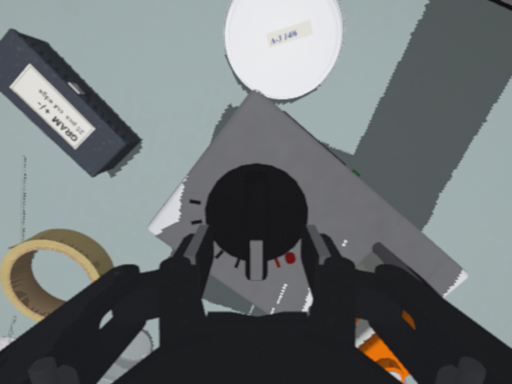

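```bash
python3 -m handwheel '[0,0,0,0,0,0,3,0,0,0,0,0,0,1,0,0,0,0,0,0,1,0,0,0,0,0,0,1,0,0,0,0,0,0,1,0,0,0,0,0,0,1,0,0,0,0,0,0,1,0,0,0,0,0,0,1]' 50;  python3 - <<'E'
from h import *
go(.445,-.3178,.092,85.35)
E
```

```text
t: 17.55
tcp_pos: [0.4453, -0.3183, 0.094]
tool_rot: [0.69, -0.154, 0.155, -0.69]
force: [-0.2, -0.0, 5.9]
finger_gap: 0.12
shift [-0.05  0.2   0.03] rot [ 0.0011 -0.3596  0.0012] rows 1.0 3.0
at [ 0.4453 -0.3183  0.094 ] jaw yaw 64.75 F [-0.2 -0.   5.9] M [-0.04  0.12  0.03] t 17.55 gap 0.12 q6 -1.95
```

```bash
python3 -m handwheel '[0,0,0,0,-0.08,0,1,0,0,0,0,-0.16,0,1,0,0,0,0,-0.24,0,1,0,0,0,0,-0.3,0,1,0,0,0,0,-0.34,0,1,0,0,0,0,-0.34,0,1,0,0,0,0,-0.34,0,1]';  python3 - <<'E'
from h import *
go(.445,-.3178,.094,85.35)
E
python3 -m handwheel '[0,0,0,0,-0.02,0,1,0,0,0,0,-0.03,0,1,0,0,0,0,-0.03,0,1]';  python3 - <<'E'
from h import *
go(.445,-.3178,.094,85.35)
E
```

```text
t: 18.13
tcp_pos: [0.4455, -0.3182, 0.094]
tool_rot: [0.707, -0.035, 0.036, -0.706]
force: [0.4, -0.4, 6.4]
finger_gap: 0.116
shift [-0.06  0.    0.04] rot [ 0.0012 -0.0197  0.0014] rows 1.0 1.0
at [ 0.4455 -0.3182  0.094 ] jaw yaw 84.22 F [ 0.4 -0.4  6.4] M [-0.02  0.03  0.02] t 18.13 gap 0.116 q6 -2.29
t: 18.38
tcp_pos: [0.4455, -0.3183, 0.094]
tool_rot: [0.707, -0.025, 0.025, -0.706]
force: [0.8, -0.3, 6.2]
finger_gap: 0.116
shift [-0.05  0.    0.04] rot [0.0013 0.0104 0.0014] rows 1.0 1.0
at [ 0.4455 -0.3183  0.094 ] jaw yaw 85.95 F [ 0.8 -0.3  6.2] M [ 0.06  0.06 -0.08] t 18.38 gap 0.116 q6 -2.32
```

```bash
for i in 1 2; do python3 -m handwheel '[0,0,0,0,-0.02,0,1,0,0,0,0,-0.03,0,1,0,0,0,0,-0.03,0,1]' >/dev/null;  python3 - <<'E'
from h import *
go(.445,-.3178,.094,85.35)
E
done
```

```text
shift [-0.05  0.    0.04] rot [0.0013 0.0404 0.0014] rows 1.0 1.0
at [ 0.4455 -0.3182  0.094 ] jaw yaw 87.67 F [0.3 0.  5.5] M [-0.01  0.1   0.01] t 18.63 gap 0.12 q6 -2.35
shift [-0.05  0.    0.05] rot [0.0013 0.0704 0.0014] rows 1.0 1.0
at [ 0.4455 -0.3183  0.094 ] jaw yaw 89.39 F [0.7 0.6 5.4] M [-0.01  0.04  0.04] t 18.88 gap 0.119 q6 -2.38
```

```bash
python3 - <<'E'
from h import *
d=snap('wrist','w17');im=cv2.cvtColor(d['frame'],cv2.COLOR_RGB2BGR)[120:330,130:400]
cv2.imwrite('pics/w17z.png',cv2.resize(im,None,fx=2.8,fy=2.8,interpolation=cv2.INTER_CUBIC))
d=snap('top','t17');im=cv2.cvtColor(d['frame'],cv2.COLOR_RGB2BGR)[180:280,220:350]
cv2.imwrite('pics/t17z.png',cv2.resize(im,None,fx=5,fy=5,interpolation=cv2.INTER_CUBIC))
E
```

```text
(no output)
```

View pics/w17z.png

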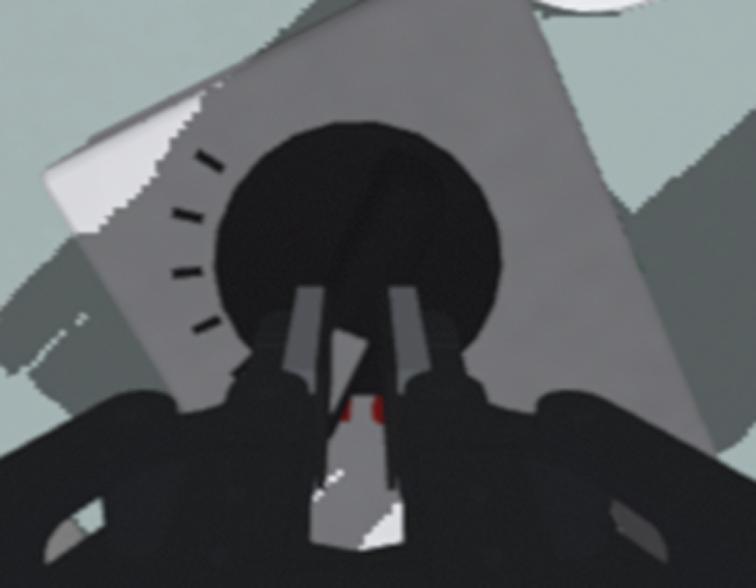

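View pics/t17z.png

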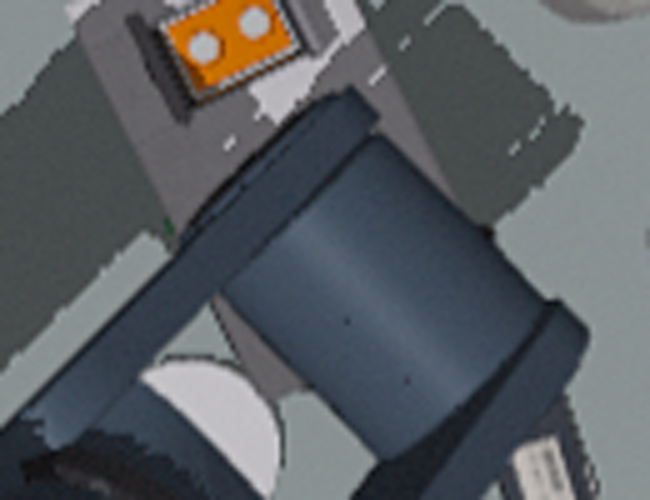

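```bash
python3 - <<'E'
from h import *
d=dict(np.load('pics/w17.npz'));P=cloud(d);s,r=st()
T=(P-s['tcp_pos'])@r*1000
for (u,v) in [(310,295),(310,340),(300,380),(405,295),(405,340),(420,380),(350,345),(360,390),(345,300),(380,200),(250,250),(345,410),(380,410)]:
    uu,vv=int(130+u/2.8),int(120+v/2.8)
    print((u,v),d['frame'][vv,uu],np.round(P[vv,uu],4),'tool mm',np.round(T[vv,uu],1))
selc=np.linalg.norm(P[...,:2]-[.4455,-.318],axis=-1)<.05
m=selc&(abs(P[...,2]-.0985)<.004);print(m.sum(),cv2.minAreaRect((P[m][:,:2]*1000).astype(np.float32)))
E
```

```text
t 18.98 tcp [ 0.4455 -0.3183  0.094 ] F [-0.1  0.6  6. ] gap 0.11525616660577158
q [-0.824  0.616  1.742  0.     0.782 -2.384]
[[ 0.9999  0.0013  0.011 ]
 [-0.011  -0.0014  0.9999]
 [ 0.0013 -1.     -0.0013]]
(310, 295) [81 83 88] [ 0.4351 -0.3259  0.1067] tool mm [-10.3 -12.7  -7.8]
(310, 340) [81 83 87] [ 0.4344 -0.3246  0.1271] tool mm [-11.  -33.1  -6.6]
(300, 380) [37 39 41] [ 0.4334 -0.325   0.1418] tool mm [-12.  -47.8  -6.9]
(405, 295) [81 83 88] [ 0.4353 -0.3074  0.1068] tool mm [-10.3 -12.8  10.8]
(405, 340) [81 83 88] [ 0.4351 -0.3085  0.1259] tool mm [-10.4 -31.9   9.6]
(420, 380) [28 29 32] [ 0.4341 -0.3069  0.1409] tool mm [-11.5 -46.9  11.1]
(350, 345) [116 116 119] [ 0.4487 -0.3179  0.1016] tool mm [ 3.2 -7.6  0.4]
(360, 390) [23 23 24] [ 0.478  -0.3163  0.0697] tool mm [32.4 24.4  2.3]
(345, 300) [25 25 27] [ 0.4402 -0.319   0.0982] tool mm [-5.3 -4.1 -0.8]
(380, 200) [22 22 25] [ 0.4187 -0.312   0.0971] tool mm [-26.8  -3.1   6. ]
(250, 250) [23 23 25] [ 0.4395 -0.3427  0.0693] tool mm [ -5.8  24.8 -24.5]
(345, 410) [66 21 21] [ 0.4887 -0.3202  0.0617] tool mm [43.2 32.4 -1.4]
(380, 410) [101  19  18] [ 0.4877 -0.3111  0.0635] tool mm [42.  30.6  7.7]
1690 ((442.000244140625, -318.2642517089844), (21.61910057067871, 60.909629821777344), 68.89801025390625)
```

```bash
python3 - <<'E'
from h import *
d=dict(np.load('pics/w17.npz'));P=cloud(d);s,r=st()
T=(P-s['tcp_pos'])@r*1000
for u in (300,310,320,345,375,390,405,420):
    uu=int(130+u/2.8)
    print(u,[tuple(int(x) for x in T[v,uu]) for v in range(200,262,4)])
m=(abs(P[...,2]-.0985)<.003)&(np.linalg.norm(T[...,[0,2]],axis=-1)<45)&(T[...,0]<-14)
q=T[m][:,[0,2]]
for a in range(-34,-12,4):
    k=(q[:,0]>a)&(q[:,0]<a+4)
    if k.sum(): print(a,k.sum(),q[k][:,1].min(),q[k][:,1].max())
print(cv2.minAreaRect(q.astype(np.float32)))
E
```

```text
t 18.98 tcp [ 0.4455 -0.3183  0.094 ] F [-0.1  0.6  6. ] gap 0.11525616660577158
q [-0.824  0.616  1.742  0.     0.782 -2.384]
[[ 0.9999  0.0013  0.011 ]
 [-0.011  -0.0014  0.9999]
 [ 0.0013 -1.     -0.0013]]
300 [(-12, 23, -11), (-9, 24, -12), (-6, 24, -12), (-4, 23, -12), (-1, 23, -12), (1, 23, -12), (-10, -12, -9), (-10, -16, -9), (-10, -22, -8), (-10, -26, -8), (-10, -30, -8), (-10, -35, -7), (-10, -39, -7), (-10, -42, -7), (-11, -47, -6), (-11, -51, -6)]
310 [(-12, 22, -9), (-9, 24, -10), (-6, 24, -10), (-4, 23, -10), (-1, 23, -10), (1, 23, -10), (-10, -12, -7), (-10, -17, -7), (-69, -147, 1), (-10, -26, -6), (-10, -31, -6), (-10, -34, -6), (-10, -39, -6), (-10, -42, -5), (-8, -42, -6), (-6, -42, -6)]
320 [(-12, 23, -7), (-9, 24, -7), (-6, 24, -7), (-3, 24, -7), (0, 24, -7), (1, 22, -7), (-10, -11, -5), (-10, -17, -5), (-10, -21, -5), (-10, -26, -4), (-10, -30, -4), (-10, -34, -4), (-10, -38, -4), (-10, -42, -4), (-8, -42, -4), (-6, -42, -4)]
345 [(-12, 24, -1), (-12, 15, -1), (-13, 6, 0), (-13, 0, 0), (-11, -2, 0), (-9, -4, 0), (-7, -4, 0), (-4, -3, 0), (-2, -4, 0), (0, -5, 0),
[... 645 characters left out ...]
, 10), (-10, -22, 10), (-10, -27, 9), (-10, -30, 9), (-10, -35, 9), (-10, -39, 9), (-69, -147, 1), (-11, -47, 8), (-12, -51, 8)]
420 [(-21, -4, 14), (-69, -147, 1), (-17, -4, 14), (-4, 23, 17), (0, 24, 17), (2, 25, 17), (5, 24, 17), (8, 24, 17), (-6, -13, 14), (-6, -19, 13), (-10, -30, 12), (-10, -34, 12), (-10, -39, 11), (-11, -43, 11), (-10, -46, 11), (-11, -50, 10)]
-34 45 7.062973063902021 14.456368197739232
-30 175 4.841090978504616 19.637030575917937
-26 183 3.747505390765369 19.018440884282125
-22 167 1.4854901739224933 17.450799810342104
-18 176 0.330253292836883 15.839920065696642
((-21.194503784179688, 10.25061321258545), (14.047650337219238, 20.515953063964844), 66.76100158691406)
```

```bash
python3 - <<'E'
from h import *
# camera pose in tool frame from current
d=snap('wrist','w18');s,r=st()
Rm=cv2.Rodrigues(d['rvec'])[0];c=-Rm.T@np.ravel(d['tvec'])
ct=r.T@(c-s['tcp_pos']);Rct=r.T@Rm.T
print('cam in tool',ct)
for tag in ['w2','w14','w16','w18']:
    d=dict(np.load(f'pics/{tag}.npz'));K=d['camera_matrix'];z=d['depth'];v,u=np.mgrid[:384,:512]
    p=np.stack([(u-K[0,2])/K[0,0]*z,(v-K[1,2])/K[1,1]*z,z],-1)
    T=(p@Rct.T+ct)*1000
    m=(abs(T[...,0])<14)&(abs(T[...,2])<60)&(T[...,1]>-45)&(T[...,1]<22)&(z>0)
    for lo in range(-60,60,8):
        k=m&(T[...,2]>=lo)&(T[...,2]<lo+8)
        if k.sum()>5: print(tag,lo,k.sum(),'max tooly',np.round(np.percentile(T[k][:,1],[50,95,100]),1),'x',np.round(np.percentile(T[k][:,0],[0,100]),1))
d=snap('side','s18');im=cv2.cvtColor(d['frame'],cv2.COLOR_RGB2BGR)[130:270,150:300]
cv2.imwrite('pics/s18z.png',cv2.resize(im,None,fx=4,fy=4,interpolation=cv2.INTER_CUBIC))
E
```

```text
t 19.03 tcp [ 0.4455 -0.3183  0.094 ] F [-0.7 -0.2  5.2] gap 0.11630015421088422
q [-0.824  0.616  1.742  0.     0.782 -2.384]
[[ 0.9999  0.0013  0.011 ]
 [-0.011  -0.0014  0.9999]
 [ 0.0013 -1.     -0.0014]]
cam in tool [-0.06910904 -0.14769952  0.00128212]
w2 -60 118 max tooly [-36.1 -27.3 -25.3] x [-7.5 -5.3]
w2 -52 218 max tooly [-35.3 -24.6 -22.5] x [-11.3  -5.8]
w2 -44 936 max tooly [-34.  -20.5 -18. ] x [-11.4  11.8]
w2 36 701 max tooly [-33.7 -20.4 -18.3] x [-11.   11.5]
w2 44 420 max tooly [-34.8 -23.1 -17.7] x [-11.4  11.7]
w2 52 157 max tooly [-36.7 -26.7 -25. ] x [-7.3 -5.7]
w14 -60 19 max tooly [-38.3 -29.  -26. ] x [-6.5 -5.4]
w14 -52 228 max tooly [-34.9 -23.6 -21.2] x [-10.9  -5.7]
w14 -44 1077 max tooly [-33.4 -19.3 -16.1] x [-11.2  12. ]
w14 36 942 max tooly [-33.2 -19.1 -14.9] x [-11.4  11.9]
w14 44 242 max tooly [-34.7 -22.3 -20.1] x [-11.5  -5.7]
w14 52 133 max tooly [-35.4 -25.5 -22.2] x [-7.2 -5.5]
w16 -44 50 max tooly [-29.8 -20.2 -18.3] x [-7.3 -5.9]
w16 -36 307 max tooly [-29.3 -15.9 -12.3] x [-11.2  -5.7]
w16 -28 885 max tooly [-31.1 -12.6  22. ] x [-11.2  12.4]
w16 -12 159 max tooly [-4.  -1.9 21.9] x [-13.6  13.8]
w16 -4 625 max tooly [-5.5 -4.2 -3.6] x [-14.  14.]
w16 4 260 max tooly [-4.6 -2.5 -1.8] x [-13.9  14. ]
w16 20 708 max tooly [-30.5 -11.8  -8. ] x [-11.2  11.6]
w16 28 359 max tooly [-31.4 -15.3 -11.8] x [-11.3  -6. ]
w16 36 162 max tooly [-29.  -17.5 -15. ] x [-7.6 -5.7]
w18 -20 227 max tooly [-25.4 -13.5 -11. ] x [-11.8  -5.8]
w18 -12 622 max tooly [-33.3  -8.3  20.9] x [-11.8  12. ]
w18 -4 772 max tooly [-5.2  6.  21.3] x [-13.9  14. ]
w18 4 868 max tooly [-28.2  -4.2  -2.5] x [-13.9  11.5]
w18 12 329 max tooly [-25.   -8.9  -2.3] x [-14.   -5.5]
```

View pics/s18z.png

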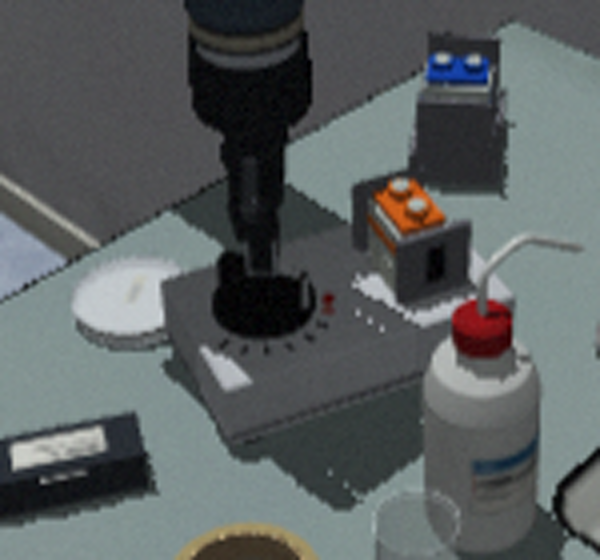

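```bash
python3 -m handwheel '[0,-1,0,0,0,0,4,0,-1,0,0,0,0,5,0,-1,0,0,0.1,0,5,0,-1,0,0,0.2,0,5,0,-1,0,0,0.3,0,5,0,-1,0,0,0.4,0,5,0,-1,0,0,0.43,0,5,0,-1,0,0,0.43,0,5,0,-1,0,0,0.43,0,5]' 50;  python3 - <<'E'
from h import *
d=snap('wrist','w19')
go(.4455,-.318,.072,64.7)
E
python3 mx.py w19 2>/dev/null | grep bar
```

```text
t: 19.83
tcp_pos: [0.4449, -0.3176, 0.1032]
tool_rot: [-0.69, 0.154, -0.154, 0.69]
force: [0.2, -0.6, -0.4]
finger_gap: 0.586
shift [ 0.07  3.12 -0.01] rot [-0.      0.0016 -0.0003] rows 1.0 1.0
at [ 0.4449 -0.3176  0.1032] jaw yaw 64.79 F [-0.5  0.2  0.3] M [0.02 0.04 0.01] t 19.88 gap 0.586 q6 -1.96
bar 0.09869081709378086 2194 ((445.1173400878906, -317.11053466796875), (13.890678405761719, 66.27874755859375), 65.2791748046875)
```

View pics/w19.png

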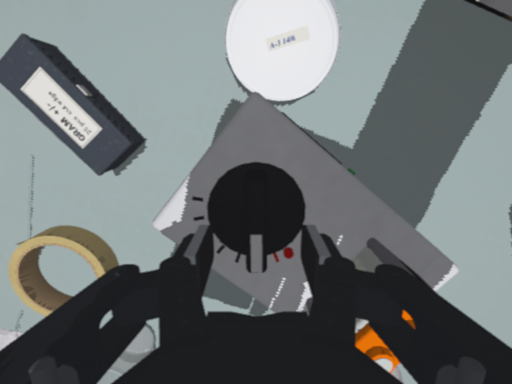

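```bash
python3 -m handwheel '[0.07,0.8,0,0,0,0,5,0.07,1.6,0,0,0,0,5,0.07,2,0,0,0,0,5,0.07,2,0,0,0,0,5]'; python3 -m handwheel '[0,0.4,0,0,0,0,5,0,0.8,0,0,0,0,5,0,1.1,0,0,0,0,5,0,1.1,0,0,0,0,5]'; python3 -m handwheel '[0,0,0,0,0,0,3,0,0,0,0,0,0,0.8,0,0,0,0,0,0,0.8,0,0,0,0,0,0,0.8,0,0,0,0,0,0,0.8,0,0,0,0,0,0,0.8,0,0,0,0,0,0,0.8]' 50;  python3 - <<'E'
from h import *
go(.4455,-.318,.072,85.35)
E
```

```text
t: 20.22
tcp_pos: [0.4447, -0.3172, 0.0816]
tool_rot: [-0.689, 0.156, -0.154, 0.691]
force: [-0.7, 0.9, 1.0]
finger_gap: 0.584
t: 20.55
tcp_pos: [0.4453, -0.3177, 0.0715]
tool_rot: [-0.69, 0.155, -0.154, 0.69]
force: [-0.2, -0.3, -0.9]
finger_gap: 0.585
t: 21.13
tcp_pos: [0.4455, -0.3185, 0.0726]
tool_rot: [0.69, -0.154, 0.155, -0.69]
force: [-1.9, -2.4, 3.9]
finger_gap: 0.151
shift [-0.02  0.06  0.05] rot [ 1.000e-03 -3.593e-01  2.000e-04] rows 1.0 3.0
at [ 0.4455 -0.3185  0.0726] jaw yaw 64.76 F [-1.9 -2.4  3.9] M [-0.34  0.4   0.07] t 21.13 gap 0.151 q6 -1.95
```

```bash
python3 -m handwheel '[0,0,0,0,-0.07,0,0.8,0,0,0,0,-0.14,0,0.8,0,0,0,0,-0.21,0,0.8,0,0,0,0,-0.28,0,0.8,0,0,0,0,-0.33,0,0.8,0,0,0,0,-0.33,0,0.8,0,0,0,0,-0.33,0,0.8]' ;  python3 - <<'E'
from h import *
go(.4455,-.318,.072,85.35)
E
python3 -m handwheel '[0,0,0,0,-0.02,0,0.8,0,0,0,0,-0.03,0,0.8,0,0,0,0,-0.03,0,0.8]';  python3 - <<'E'
from h import *
go(.4455,-.318,.072,85.35)
E
```

```text
t: 21.72
tcp_pos: [0.4457, -0.318, 0.0726]
tool_rot: [0.706, -0.039, 0.039, -0.706]
force: [-1.2, -0.6, 6.3]
finger_gap: 0.152
shift [-0.02  0.06 -0.  ] rot [ 0.0003 -0.0297 -0.    ] rows 1.0 1.0
at [ 0.4457 -0.318   0.0726] jaw yaw 83.65 F [-1.2 -0.6  6.3] M [0.06 0.21 0.41] t 21.72 gap 0.152 q6 -2.28
t: 21.97
tcp_pos: [0.4456, -0.318, 0.0726]
tool_rot: [-0.707, 0.029, -0.029, 0.707]
force: [-2.4, -0.3, 4.8]
finger_gap: 0.149
shift [-0.01  0.06 -0.  ] rot [-0.     -0.0013  0.0001] rows 1.0 1.0
at [ 0.4456 -0.318   0.0726] jaw yaw 85.27 F [-2.4 -0.3  4.8] M [-0.01  0.35 -0.01] t 21.97 gap 0.149 q6 -2.31
```

```bash
for i in 1 2; do python3 -m handwheel '[0,0,0,0,-0.015,0,0.8,0,0,0,0,-0.03,0,0.8,0,0,0,0,-0.03,0,0.8]' >/dev/null;  python3 - <<'E'
from h import *
go(.4455,-.318,.072,85.35)
E
done
```

```text
shift [-0.02  0.06 -0.01] rot [-0.0007  0.0252  0.0006] rows 1.0 1.0
at [ 0.4457 -0.3179  0.0726] jaw yaw 86.79 F [-2.3 -1.4  5.3] M [-0.08  0.45 -0.67] t 22.22 gap 0.153 q6 -2.34
shift [-0.02  0.06 -0.01] rot [-0.0013  0.0522  0.001 ] rows 1.0 1.0
at [ 0.4457 -0.3179  0.0726] jaw yaw 88.34 F [-2.1 -0.2  6.4] M [-0.11  0.5  -1.28] t 22.47 gap 0.15 q6 -2.37
```

```bash
python3 - <<'E'
from h import *
d=snap('wrist','w20');im=cv2.cvtColor(d['frame'],cv2.COLOR_RGB2BGR)[120:330,130:400]
cv2.imwrite('pics/w20z.png',cv2.resize(im,None,fx=2.8,fy=2.8,interpolation=cv2.INTER_CUBIC))
P=cloud(d)
m=(np.linalg.norm(P[...,:2]-[.4455,-.3175],axis=-1)<.04)&(P[...,2]>.094)&(P[...,2]<.102)
# use part of bar on camera side
s,r=st();T=(P-s['tcp_pos'])@r*1000
m&=T[...,0]<-13
print(m.sum(),cv2.fitLine(P[m][:,:2].astype(np.float32),cv2.DIST_L2,0,.01,.01).ravel())
q=T[m][:,[0,2]]
for a in range(-34,-12,4):
    k=(q[:,0]>a)&(q[:,0]<a+4)
    if k.sum(): print(a,k.sum(),q[k][:,1].min(),q[k][:,1].max())
E
```

```text
t 22.52 tcp [ 0.4457 -0.3179  0.0726] F [-2.1 -0.8  5.8] gap 0.15279180423916977
q [-8.250e-01  6.530e-01  1.752e+00  2.000e-03  7.370e-01 -2.368e+00]
[[ 0.9996  0.0012  0.0293]
 [-0.0293  0.0012  0.9996]
 [ 0.0011 -1.      0.0012]]
1165 [ 0.99779856 -0.06631776  0.4219253  -0.3154747 ]
-34 243 -4.900400666885606 8.80136248525669
-30 228 -4.903165984654358 8.814486807040142
-26 219 -5.005019776788963 8.866022007767285
-22 210 -5.0126952553228925 8.434951027866886
-18 214 -5.063695898896957 8.567525613958512
-14 51 -5.054439181234195 7.958859893319259
```

View pics/w20z.png

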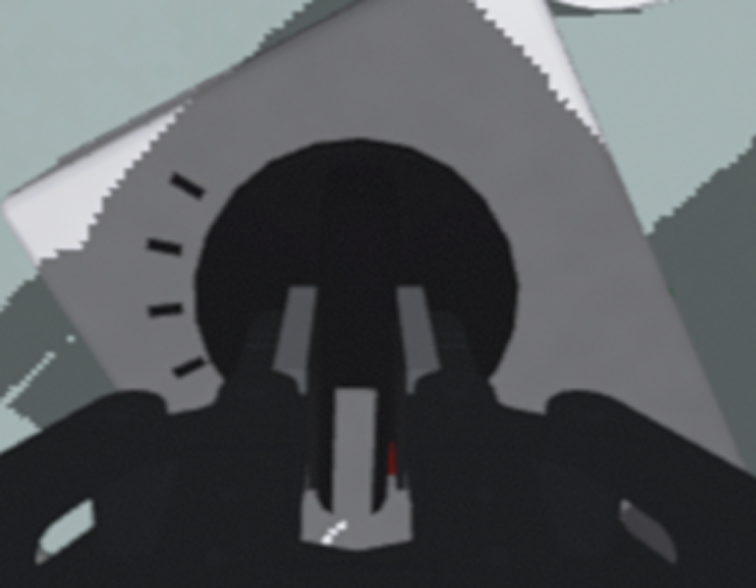

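```bash
python3 -m handwheel '[0,0,0,0,0.07,0,0.8,0,0,0,0,0.14,0,0.8,0,0,0,0,0.21,0,0.8,0,0,0,0,0.28,0,0.8,0,0,0,0,0.35,0,0.8,0,0,0,0,0.42,0,0.8,0,0,0,0,0.49,0,0.8,0,0,0,0,0.56,0,0.8,0,0,0,0,0.6,0,0.8,0,0,0,0,0.6,0,0.8]'; python3 - <<'E'
from h import *
go(.4455,-.318,.072,25.35)
E
```

```text
t: 23.35
tcp_pos: [0.4454, -0.3188, 0.0726]
tool_rot: [0.673, -0.217, 0.217, -0.673]
force: [-4.3, -2.9, 5.0]
finger_gap: 0.15
shift [-0.04  0.06  0.07] rot [0.001  0.5049 0.0009] rows 1.0 5.0
at [ 0.4454 -0.3188  0.0726] jaw yaw 54.28 F [-4.3 -2.9  5. ] M [-0.46  0.61 -0.12] t 23.35 gap 0.15 q6 -1.77
```

```bash
python3 -m handwheel '[0,0,0,0,0.07,0,0.8,0,0,0,0,0.14,0,0.8,0,0,0,0,0.21,0,0.8,0,0,0,0,0.28,0,0.8,0,0,0,0,0.35,0,0.8,0,0,0,0,0.42,0,0.8,0,0,0,0,0.47,0,0.8,0,0,0,0,0.505,0,0.8,0,0,0,0,0.505,0,0.8,0,0,0,0,0.505,0,0.8]'; python3 - <<'E'
from h import *
go(.4455,-.318,.072,25.35)
d=snap('wrist','w21')
P=cloud(d)
s,r=st();T=(P-s['tcp_pos'])@r*1000
m=(np.linalg.norm(P[...,:2]-[.4455,-.3175],axis=-1)<.04)&(P[...,2]>.094)&(P[...,2]<.102)&(T[...,0]<-13)
q=T[m][:,[0,2]]
for a in range(-34,-12,4):
    k=(q[:,0]>a)&(q[:,0]<a+4)
    if k.sum(): print(a,k.sum(),q[k][:,1].min(),q[k][:,1].max())
E
```

```text
t: 24.18
tcp_pos: [0.4448, -0.3194, 0.0726]
tool_rot: [0.599, -0.378, 0.378, -0.597]
force: [-5.4, -4.3, 4.9]
finger_gap: 0.152
shift [-0.09  0.06  0.12] rot [0.0019 0.0017 0.0013] rows 1.0 1.0
at [ 0.4448 -0.3194  0.0726] jaw yaw 25.45 F [-5.4 -4.3  4.9] M [-0.75  0.97 -0.1 ] t 24.18 gap 0.152 q6 -1.27
t 24.23 tcp [ 0.4448 -0.3194  0.0726] F [-4.7 -4.   6.5] gap 0.1482514093606893
q [-0.826  0.653  1.751 -0.003  0.737 -1.267]
[[ 0.4298 -0.0012  0.9029]
 [-0.9029 -0.002   0.4297]
 [ 0.0013 -1.     -0.0019]]
-34 259 -6.130495721663442 7.558476600288196
-30 224 -6.175958710855039 7.604279434824036
-26 209 -6.258783112008829 7.126228910231505
-22 215 -6.323169846846866 7.178739484732934
-18 209 -6.369144793164476 7.2598316297632435
-14 46 -5.841033900810245 7.244331908465249
```

View pics/w21.png

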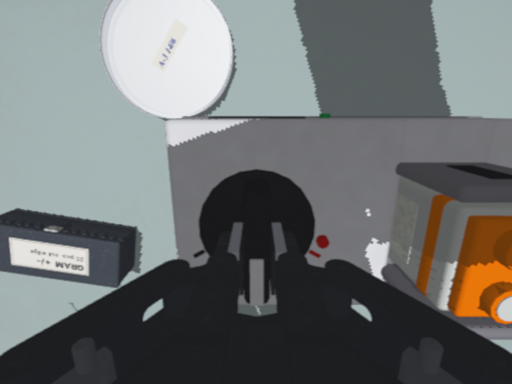

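```bash
python3 -m handwheel '[0,0,0,0,0,0,2,0,0,0,0,0,0,4,0,0,0,0,0,0,5,0,0,0,0,0,0,5,0,0,0,0,0,0,5,0,-3,0,0,0,0,5,0,-7,0,0,0,0,5,0,-11,0,0,0,0,5,0,-14,0,0,0,0,5,0,-14,0,0,0,0,5]'; python3 - <<'E'
from h import *
go(.40,-.26,.28,25.35)
d=snap('wrist','w22')
E
python3 mx.py w22 2>/dev/null; python3 ct.py w22 .5466 -.2685
```

```text
t: 25.07
tcp_pos: [0.4489, -0.3209, 0.2188]
tool_rot: [0.599, -0.373, 0.382, -0.597]
force: [-0.1, 0.7, 0.8]
finger_gap: 0.588
shift [-7.52 -6.23 -1.76] rot [-0.0043  0.0029  0.0131] rows 3.0 1.0
at [ 0.4489 -0.3209  0.2188] jaw yaw 25.52 F [-0.1  0.7  0.8] M [-0.02  0.04  0.  ] t 25.07 gap 0.588 q6 -1.27
w22 table z -0.0005299271386823333
housing z 0.059800554094432905 12145 ((493.348876953125, -292.7410583496094), (219.1842803955078, 128.8199920654297), 25.37335777282715)
floor 0.030459681258790172 152 ((560.7290649414062, -435.77642822265625), (35.513648986816406, 5.518345832824707), 52.813480377197266)
plates 0.11458503774165231 3343 ((560.6342163085938, -329.75543212890625), (69.031005859375, 213.96250915527344), 14.14237117767334)
bar 0.09868780302955157 820 ((444.3795166015625, -317.380126953125), (13.434248924255371, 65.63774871826172), 25.597877502441406)
disc 0.06980356565797813 2155 ((449.8980407714844, -314.4511413574219), 40.15796661376953) ((444.41424560546875, -315.79132080078125), (68.6873550415039, 69.01023864746094), 56.920997619628906)
red 0 [nan nan nan]
w22 0.11487496114460066 1152 ((544.47412109375, -269.30950927734375), (33.468162536621094, 49.43939971923828), 25.55960464477539) edgecheck max z 0.31966411898706615
```

View pics/w22.png

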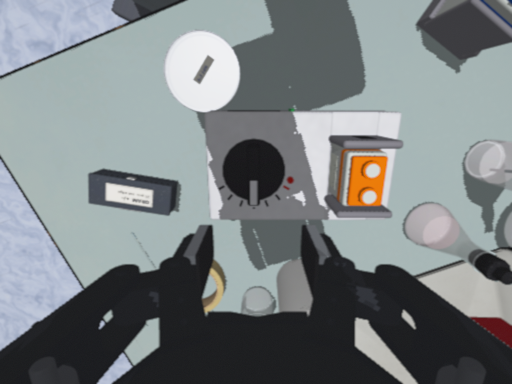

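```bash
python3 -m handwheel '[-6,-6,-1.7,0,0,0,5,-7,-9,-1.7,0,0,0,5,-7,-9,-1.7,0,0,0,5,-7,-9,-1.7,0,0,0,5,-7,-9,-1.7,0,0,0,5]'; python3 - <<'E'
from h import *
d=snap('side','s23')
a=dict(np.load('pics/side0.npz'))['frame'].astype(int);b=d['frame'].astype(int)
df=(abs(a-b).sum(-1)>60).astype(np.uint8)*255
cv2.imwrite('pics/df.png',np.hstack([df,cv2.cvtColor(d['frame'],cv2.COLOR_RGB2GRAY)])[:, :])
E
```

```text
t: 25.53
tcp_pos: [0.4001, -0.2616, 0.3026]
tool_rot: [0.598, -0.377, 0.378, -0.598]
force: [0.1, 0.3, 0.2]
finger_gap: 0.582
```

View pics/s23.png

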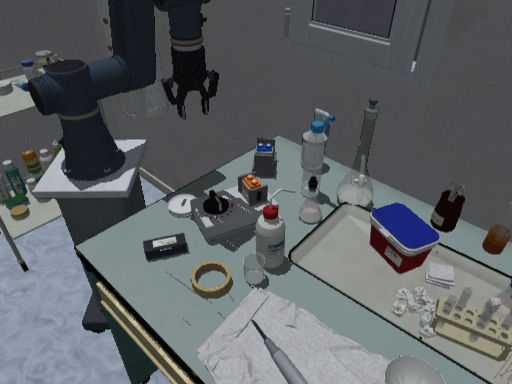

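```bash
python3 - <<'E'
import cv2; im=cv2.imread('pics/df.png');cv2.imwrite('pics/df2.png',im[:,:512])
E
```

```text
(no output)
```

View pics/df2.png

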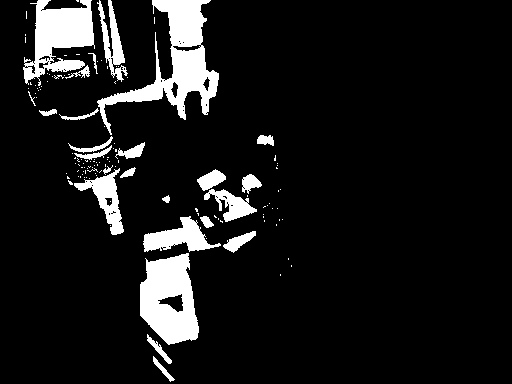

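The side-view comparison only shows shadows, the arm, the selector and the orange cartridge. The bystanders and the blue cartridge (265,148) look unchanged. I'm handing the job in.

```bash
python3 - <<'E'
from station import manip
print(manip.sign_off())
E
```

```text
the job is handed in; nothing more can be done
None
```

The orange cartridge is seated in the mixer pocket and the selector is on the third click. I handed the job in at about 25.5 s of the 58 s, with the gripper clear and about 0.3 m above the bench.

- **Cartridge:** I took it from the rack by its narrow ends and stood it on the bench at about (0.445, −0.115). I moved about 35 mm from the suggested spot, because there a corner would have hung over the bench edge by the top camera. I then gripped it by its broad faces and lowered it into the pocket. Its top surface read 114.8 mm, which is 30 mm higher than when it stood on the bench, so it is down on the pocket floor.
- **Selector:** I turned it anticlockwise until the stop pushed back (about 1.3 N m at the wrist), then clockwise. After I let go, the bar stood 59.8° clockwise of the marked stop angle; the third click is at 60°.
- **Other objects:** Comparing the side view before and after, only shadows, the arm, the selector and the orange cartridge differ. The blue cartridge is still in its slot.

**Disagreements**
- **Fingertips:** They appeared about 20 mm shorter than the description says. My first grip closed just above the selector bar and turned without moving it, pressing on the bar with about 6 N. I went 21 mm lower and the second grip held.
- **Cameras:** The top and wrist views differed by 2–3 mm, so I used the wrist view for the fit into the pocket.

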